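# Lock the lid on a canteen food processor and switch it on

## Task

Put the lid on the food processor's bowl and lock it: set it down flat on the seal with its long tongue to the anticlockwise side of the pocket at the head of the bowl's handle, press it down and turn it clockwise until the tongue is fully home in the pocket, against the stop, and let go of it. Then turn the rotary switch on the sloping front deck clockwise from off (round pip) to on (bar mark). Leave the bottle, mug, cup stack and spatula where they are.

Things in the scene. Friction and masses are not known exactly. Their poses are not given: they have to be found in the camera images.
- processor: Food processor, its base fixed, z up, front faces its -x. Origin on the counter under the bowl's axis. Grey base 220 mm wide, 100 high, from x=-180 (sloping front deck) to +105. The steel bowl sits on it with some play: it goes round with the lid, a few degrees clockwise, until it meets its own stop (how far is left differs each time, light drag of 0.1 N m).
- bowl_mouth (a point): Centre of the bowl's round mouth at the steel rim, 215 mm high; 164 mm inside, 172 outside diameter. z up; x, y turn with the bowl; the black handle stands at 45 deg from x towards y, its head 86 to 127 mm out, 228 high, its grip to 156 mm. A black sprung seal stands 5 mm above the rim: the lid rests on it (lid_mid 32.5 mm over this point) and can be pressed 5 mm lower (5 to 8 N less its weight).
- catch_a (a point): One of two alike steel catches on the bowl, 120 deg either side of the handle (165 and -75 deg from the x of bowl_mouth). Inverted L, 34 mm wide, 94 to 112 mm from the axis, top 227.5 mm high, roof's underside 222.5, open inward and at both ends. A lid lug comes down beside it and turns under its roof, but only while the lid is pressed down 3 mm or more against the seal.
- catch_b (a point): The other catch, like catch_a.
- pocket (a point): Where tongue_tip lies when the lid is home: in the handle's head, 116 mm from the bowl's axis, 220 mm high. The pocket is 10 mm high, roofed like the catches, open to the bowl and on its anticlockwise side (from above); at its clockwise end is the stop wall that the tongue's flank strikes at home. Axes as bowl_mouth; it moves with the bowl.
- lid_mid (a point): White lid, loose, about 0.35 kg, 75 mm high; this point is on its axis, 37.5 mm above its underside. Starts flat on the counter. Plug 160 mm diameter, 10 deep, chamfered (2 mm play in the bowl); flange 184 mm diameter, 5 thick; level with it three tabs: the tongue at the lid's +x, to 116 mm from the axis, and two shorter lugs, 24 mm wide, to 104 mm, at +-120 deg.
- feed_tube (a point): On the lid's axis, 60 mm above its underside, in the hollow feed tube: the place to grip. The tube is rectangular, outside 64 mm along the lid's x and 44 mm along its y (grip across the 44), from 15 to 75 mm above the underside. Axes as the lid.
- tongue_tip (a point): Middle of the end of the lid's tongue (26 mm wide, 5 thick), 116 mm from the axis on +x. With the tongue 20 to 90 deg anticlockwise of the pocket (from above) the lid comes down flat on the seal, elsewhere on catches or handle, 7 mm higher. Pressed and turned clockwise, tabs go under the roofs with a drag of 0.1 to 0.4 N m, to the hard stop. Let go, it rises up to 2.5 mm and stays.
- interlock (a joint): Spring pin in the pocket's floor: 0 up; 0.003 to 0.005 m pushed down by the tongue when the lid is home. About 1 N.
- switch (a joint): Rotary switch: 0 = off, pointer at the round pip; 1.047 rad (60 deg) = on, pointer at the bar mark; grows clockwise seen looking onto the deck. An over-centre spring (at most 0.08 N m) snaps it to the nearer end; stops at both ends.
- switch_grip (a point): On the switch's axis, 25 mm out from the deck, inside the grip bar (44 mm long, 13 thick, 9 to 35 mm above the deck, on a 46 mm round skirt). Its z is the axis, pointing out of the deck, leaning 40 deg from vertical to the processor's front; x, y turn with the switch. The bar lies 30 deg anticlockwise of this x; at off this x points straight up the slope. Lid and bowl crowd a tool held upright.
- syrup_bottle: Bystander: brown bottle, 68 mm diameter, 230 high, origin under its centre.
- mug: Bystander: white mug, 82 mm diameter, 92 high, origin under its centre.
- cup_stack: Bystander: stack of paper cups, 82 mm diameter, 140 high, origin under its centre.
- spatula: Bystander: spatula lying on the counter, 260 mm long along its x.
Things that resemble listed ones, but are neither listed nor needed, are in the scene too. Leave any brown or turquoise look-alike of the part that bears lid_mid alone.

How it is judged:
On the way, in this order (a step that is already met when the one before it is completed fails the run):
1. the lid is locked: tongue home in the pocket and the interlock pin pressed, switch still off (horizontal distance between tongue_tip and pocket below 0.005 m and value of joint interlock above 0.0018 m and angle between lid_mid's own z axis and vertical below 0.05 rad and value of joint switch below 0.2 rad and contact force between the fingers and lid below 0.1 N), for 0.2 s.
2. the switch is turned on (value of joint switch above 0.97 rad), for 0.2 s.
At the end, for the whole second after the job is handed in: The lid is locked flat (within 3 deg) under catches and pocket roof, its middle 240 to 247 mm above the counter, tongue tip within 5 mm of home in the pocket, interlock pin pressed at least 1.8 mm, lid released and at rest; the switch stands at on (within 0.08 rad) (horizontal distance between tongue_tip and pocket below 0.005 m and value of joint interlock above 0.0018 m and angle between lid_mid's own z axis and vertical below 0.05 rad and z of lid_mid in the frame of processor between 0.24 and 0.247 m and value of joint switch above 0.97 rad and linear speed of lid below 0.01 m/s); the robot touches nothing.
It fails at once if the syrup bottle is moved more than 30 mm or tipped (distance of syrup_bottle from where it was at the start of the episode above 0.03 m or angle between syrup_bottle's own z axis and vertical above 0.3 rad).
It fails at once if the mug is moved more than 30 mm or tipped (distance of mug from where it was at the start of the episode above 0.03 m or angle between mug's own z axis and vertical above 0.3 rad).
It fails at once if the cup stack is moved more than 30 mm or tipped (distance of cup_stack from where it was at the start of the episode above 0.03 m or angle between cup_stack's own z axis and vertical above 0.3 rad).
It fails at once if the spatula is moved more than 30 mm (distance of spatula from where it was at the start of the episode above 0.03 m).
It also fails if it takes over 72 s, if anything falls off the work surface, if the arm or the gripper's body presses on something with over 40 N, if the wrist force passes 120 N, or if a joint passes its speed limit or range.

## Robot

A 6-joint arm with a two-finger parallel gripper is mounted at the origin on the work surface. World frame = base frame: x ahead of the robot, y to its left, z up, the work surface at z = 0. Lengths are in m, angles in rad, forces in N, time in s.
With the tool pointing down it reaches from about 0.3 to 1 m from the base axis. Payload 5.1 kg.
Tool frame: the origin (TCP) lies at the very end of the fingers, on their centre line; the grasp point (between the pads) lies 19 mm behind it (ctrl.grasp_offset is the distance from the TCP to the grasp point, in m); y points along the fingers, z is the direction in which the jaws open and shut, and the axes are right-handed (so a half turn about y gives the same grasp; the last joint's range is limited). The gripper opens to 95 mm and grips with 3 to 60 N. Pads are 20 mm wide; open, the fingers measure 119 mm over their backs; the gripper's body (75 mm by 180 mm) begins 59 mm behind the grasp point.
Start: joints at [1.221, 0.124, 1.65, -0, 1.367, -0.083], TCP at [0.171, 0.627, 0.215] pointing down, gripper open.
Joint ranges: [-2.61, 2.61], [-1.02, 2.33], [0.03, 2.71], [-1.35, 4.49], [0.32, 2.68], [-2.91, 2.91]. Speed limits (rad/s): [2.57, 2.57, 3.14, 3.14, 3.14, 3.14].

## Interface

Orientations are given as a 3x3 rotation matrix whose columns are the frame's x, y, z axes.
In Python, from cell import monitor, viewer, order, boxes_of, ctrl gives the robot as it stands. The module is installed in compiled form; this text tells all that it offers.
- The arm moves only by the shell command python3 -m pendant 'ROWS' [OPENING] [FORCE]. ROWS is JSON, a list that holds one entry, the list of rows, each a list of 4 numbers: the shift along the tool's x, y, z in m, then the turn about the tool's y in rad. In form: [[[tx, ty, tz, yaw], ...]]. A call has 1 to 8 rows; each row shifts and turns the commanded pose from where the row before left it, along the tool's axes as they then stand; what a row does not reach is not made up. A row lasts 1/8 s, in which the tool goes at most 62.5 mm and 10.7 degrees, less where a joint would pass 70% of its speed; a pose out of reach is approached as far as the arm can. A call is refused whole if a number of a shift passes 0.0625 or a number of a turn 0.188, either way. A call with a gripper value outside its range is refused whole. OPENING is the opening, from 0 (shut) to 1 (fully open), set as the call begins (- or left out, the last holds). The fingers move at their own pace and stop on an object; FORCE is the grip in N (left out, the last holds). Time passes only in rows, so rows that do not move let the fingers close. It gives the time, the measured TCP pose, the force and the opening at its end, in the units of the state.
- monitor.state(): the state, without advancing time (a new reading comes with each control period).
- viewer.capture(name): name is "scene" or "top" or "wrist"; returns the picture (400x640x3 uint8, blue, green, red); there is no depth.
- viewer.calibration(name): a dict with "intrinsics" (3x3 intrinsics, pixels), "xyz" and "attitude" of the camera in the world; the wrist camera has in their place "hand_eye" (4x4, takes a point from camera to tool coordinates, whose origin is the TCP and whose axes are the tool frame's). Camera axes: x right, y up, looking along -z (the intrinsics and any distortion apply to the point x, -y, -z); pixel columns grow to the right and rows downward; lengths in m; the calibration is good to about 2 mm. A picture is of the moment at which its call begins: read the wrist's pose just before it. calibration takes no time and is no camera call.
- order.sign_off(): hands the job in, once; it reports no verdict.
Trained networks look in the newest picture that a camera, given by its name, has taken for a name from the list of things; names that differ only in an ending like _2 or _b are one class to them, and where a whole thing is asked for, a point or a joint stands for the part that bears it (a point fixed in the world has none). Each returns a list of dicts, best first, with "confidence" (0 to 1); they miss things now and then, are a little off and sometimes report something else, mostly with a low value. They report only what shows in the picture. A call takes as long as a camera call. They do not tell look-alikes from the thing itself.
- boxes_of(camera, query): "position" ([x, y, z] in m, in world coordinates, good to about 4 mm: the middle of the surface that is visible of it).
The state is a dict: "time": time; "qpos": joint angles; "joint_velocities": joint speeds; "effort": joint torques, N m; "eef_pos": TCP position; "eef_rot": TCP orientation; "contact_force": force on the tool from outside, world axes, zero at the start; "torque": the same for the moment, N m; "width": opening from 0.0 (shut) to 1.0 (fully open).
Only numpy, scipy, OpenCV 4.12 (cv2) and the standard library are available. Lean on these libraries where they do the work, as an engineer would, in place of code of your own. Each camera call takes 0.05 s, during which the arm holds its last target.

## Working session

There is one attempt and no reset: what is moved stays moved. The work goes in short steps, Python scripts to look and compute and a shell command to move; the robot and the scene stay as the last step left them, time stands still between calls to the robot, and variables do not carry over. Pictures are saved under pics/ and viewed, and the job is handed in when it is done.

```bash
mkdir -p pics; ls
cat > h.py <<'E'
import numpy as np,cv2
from cell import monitor, viewer, order, boxes_of, ctrl
def snap(c,n):
    im=viewer.capture(c); cv2.imwrite(f'pics/{n}.png',im); return im
E
python3 - <<'E'
from h import *
s=monitor.state(); print({k:np.round(v,3) for k,v in s.items()})
print(ctrl.grasp_offset)
for c in ['scene','top','wrist']:
    snap(c,c+'0'); print(c,viewer.calibration(c))
    for q in ['lid_mid','bowl_mouth','feed_tube','tongue_tip','pocket','catch_a','switch_grip','processor']:
        r=boxes_of(c,q); print(q,[(round(x['confidence'],2),np.round(x['position'],3).tolist()) for x in r[:4]])
E
```

```text
pics
{'time': np.float64(0.0), 'qpos': array([ 1.221,  0.125,  1.652,  0.   ,  1.367, -0.083]), 'joint_velocities': array([ 0.   ,  0.   ,  0.001, -0.001, -0.001, -0.001]), 'effort': array([-2.0000e-03, -4.1760e+01, -3.5993e+01,  7.7000e-02,  4.9000e-02,
       -0.0000e+00]), 'eef_pos': array([0.171, 0.626, 0.213]), 'eef_rot': array([[ 0.965, -0.001,  0.264],
       [-0.264, -0.002,  0.965],
       [-0.   , -1.   , -0.002]]), 'contact_force': array([-0.4  ,  0.125,  0.138]), 'torque': array([ 0.017, -0.02 ,  0.008]), 'width': np.float64(0.999)}
0.0188
scene {'intrinsics': array([[379.23567802,   0.        , 320.68474137],
       [  0.        , 379.23567802, 202.72592545],
       [  0.        ,   0.        ,   1.        ]]), 'xyz': array([ 1.58227156, -0.09051186,  0.86879068]), 'attitude': array([[ 0.09115818, -0.55461215,  0.82710069],
       [ 0.99578056,  0.05956358, -0.06980874],
       [-0.0105483 ,  0.82997442,  0.55770171]])}
lid_mid [(0.92, [0.333, -0.235, 0.015]), (0.85, [0.661, -0.202, 0.018]), (0.57, [0.254, 0.19, 0.012])]
bowl_mouth [(0.86, [0.676, 0.235, 0.179])]
feed_tu
[... 1354 characters left out ...]
245, 0.146])]
wrist {'intrinsics': array([[315.27046527,   0.        , 317.64473991],
       [  0.        , 315.27046527, 200.59651833],
       [  0.        ,   0.        ,   1.        ]]), 'hand_eye': array([[ 4.07822345e-05, -9.66320270e-01, -2.57342446e-01,
        -7.34921564e-02],
       [-9.21349672e-04,  2.57342300e-01, -9.66319870e-01,
        -1.69914659e-01],
       [ 9.99999575e-01,  2.76511061e-04, -8.79823870e-04,
        -1.49825741e-04],
       [ 0.00000000e+00,  0.00000000e+00,  0.00000000e+00,
         1.00000000e+00]])}
lid_mid []
bowl_mouth []
feed_tube [(0.45, [0.168, 0.223, 0.018])]
tongue_tip [(0.66, [0.17, 0.22, 0.017])]
pocket []
catch_a []
switch_grip []
processor []
```

View pics/scene0.png

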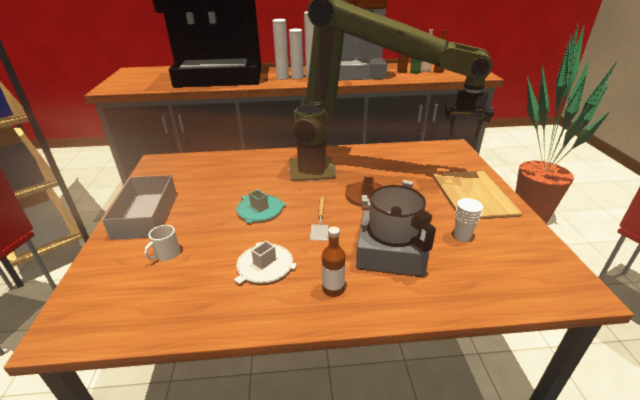

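View pics/top0.png

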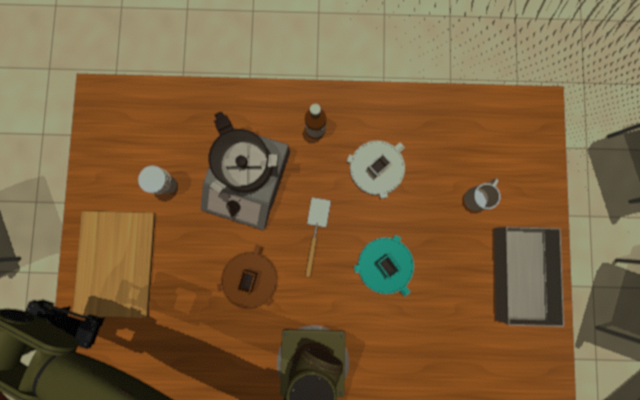

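View pics/wrist0.png

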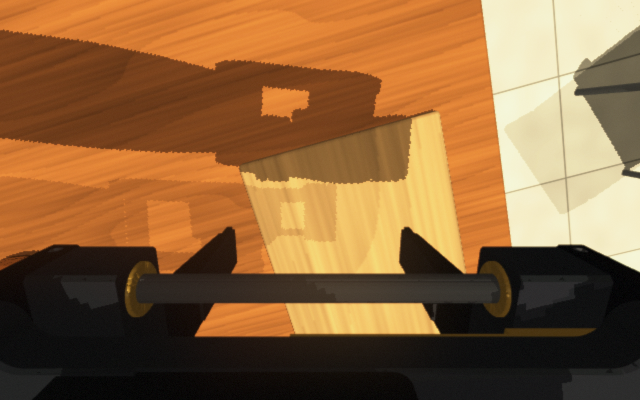

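Run:
```python
import cv2,numpy as np
im=cv2.imread('pics/top0.png')
a=cv2.resize(im[90:240,180:310],None,fx=4,fy=4,interpolation=cv2.INTER_CUBIC)
b=cv2.resize(im[130:205,335:420],None,fx=6,fy=6,interpolation=cv2.INTER_CUBIC)
cv2.imwrite('pics/c1.png',a);cv2.imwrite('pics/c2.png',b)
```

```text
(no output)
```

View pics/c1.png

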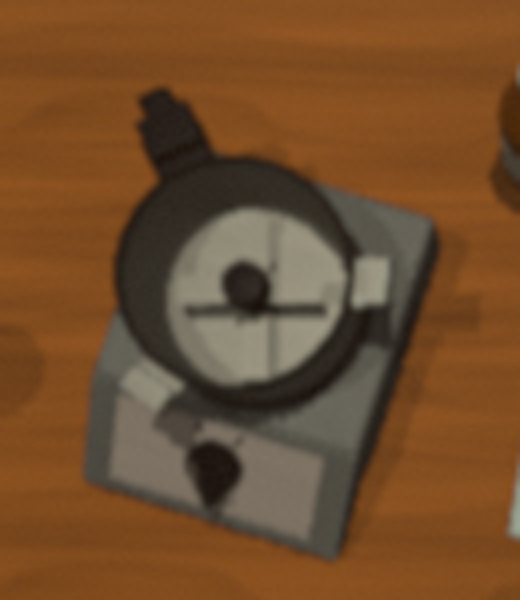

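View pics/c2.png

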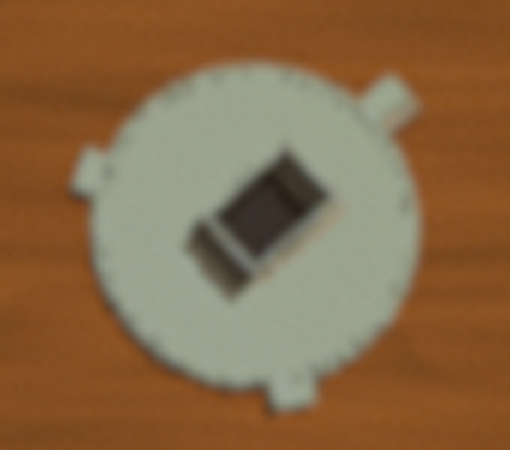

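Three lid-like parts in the top picture: white (377,167), turquoise (386,265) and brown (249,280). The white one fits the description. In the crop its long tongue is at upper right (402,146), with two short lugs at (350,159) and (383,195). The bowl is at (241,160), its handle at upper left (222,122), the catches at (272,160) and (217,187), and the switch at (234,207).

```bash
cat >> h.py <<'E'
def cam(name,state=None):
    c=viewer.calibration(name); K=np.array(c['intrinsics'])
    if 'xyz' in c: return K,np.array(c['attitude']),np.array(c['xyz'])
    s=state or monitor.state(); H=np.array(c['hand_eye']); R=np.array(s['eef_rot'])
    return K,R@H[:3,:3],np.array(s['eef_pos'])+R@H[:3,3]
def proj(cm,P):
    K,R,t=cm; p=(np.atleast_2d(P)-t)@R; p=p*[1,-1,-1]; q=p@K.T; return q[:,:2]/q[:,2:]
def ray(cm,uv,z):
    K,R,t=cm; uv=np.atleast_2d(uv); d=np.c_[uv,np.ones(len(uv))]@np.linalg.inv(K).T*[1,-1,-1]; d=d@R.T
    return t+d*((z-t[2])/d[:,2])[:,None]
def pol(r,a,z): return np.array([r*np.cos(a),r*np.sin(a),z])
def lidpolys(x,y,yaw,z0):
    c=np.cos(yaw);s=np.sin(yaw);R=np.array([[c,-s,0],[s,c,0],[0,0,1]]);o=np.array([x,y,z0])
    out=[]
    th=np.linspace(0,2*np.pi,90)
    for z in(.010,.015):
        out.append(np.c_[92*np.cos(th)/1e3,92*np.sin(th)/1e3,0*th+z]@R.T+o)
        for a,r,w in((0,.116,.013),(2*np.pi/3,.104,.012),(-2*np.pi/3,.104,.012)):
            ca,sa=np.cos(a),np.sin(a);Q=np.array([[ca,-sa,0],[sa,ca,0],[0,0,1]])
            out.append(np.array([[.08,-w,z],[r,-w,z],[r,w,z],[.08,w,z]])@Q.T@R.T+o)
    b=[[sx*.032,sy*.022,z] for z in(.015,.075) for sx,sy in((1,1),(1,-1),(-1,-1),(-1,1))]
    b=np.array(b)@R.T+o
    return out,b
def render(cm,polys,box,S=4,shape=(400,640),off=(0,0)):
    m=np.zeros((shape[0]*S,shape[1]*S),np.uint8)
    for p in polys: cv2.fillPoly(m,[np.round((proj(cm,p)-off+.5)*S-.5).astype(np.int32)],1)
    if box is not None:
        h=cv2.convexHull(((proj(cm,box)-off+.5)*S-.5).astype(np.float32)); cv2.fillPoly(m,[np.round(h).astype(np.int32)],1)
    return m
E
python3 - <<'E'
from h import *
from scipy.optimize import minimize
im=cv2.imread('pics/top0.png'); cm=cam('top')
off=(330,120);sub=im[120:215,330:425];S=4
big=cv2.resize(sub,None,fx=S,fy=S,interpolation=cv2.INTER_CUBIC).astype(int)
# wood: red much > blue ; lid grey/white
mask=((big[...,2]-big[...,0])<45).astype(np.uint8)
cv2.imwrite('pics/m.png',mask*255)
n,l,st,_=cv2.connectedComponentsWithStats(mask); k=1+np.argmax(st[1:,4]); mask=(l==k).astype(np.uint8)
def cost(v):
    p,b=lidpolys(v[0],v[1],v[2],0); m=render(cm,p,b,S,sub.shape[:2],off)
    return 1-(m&mask).sum()/(m|mask).sum()
p0=ray(cm,(377,167),.0125)[0]; tp=ray(cm,(402,146),.0125)[0]
yaw=np.arctan2(tp[1]-p0[1],tp[0]-p0[0]); print(p0,np.degrees(yaw))
best=min((minimize(cost,[p0[0],p0[1],yaw+d],method='Nelder-Mead',options=dict(initial_simplex=np.array([[0,0,0],[.006,0,0],[0,.006,0],[0,0,.1]])+[p0[0],p0[1],yaw+d])) for d in(-.1,0,.1)),key=lambda r:r.fun)
print(best.x,np.degrees(best.x[2]),best.fun)
p,b=lidpolys(*best.x,0);m=render(cm,p,b,S,sub.shape[:2],off)
o=cv2.resize(sub,None,fx=S,fy=S,interpolation=cv2.INTER_CUBIC)
cs,_=cv2.findContours(m,0,2);cv2.drawContours(o,cs,-1,(0,0,255),1);cv2.imwrite('pics/fit1.png',o)
# processor
bm=ray(cm,(241,160),.215)[0];print('bowl',bm, 'sw',ray(cm,(234,207),.09)[0])
E
```

```text
[ 0.63988525 -0.20092204  0.0125    ] -48.48242989138419
[ 0.63847537 -0.20009462 -0.81010802] -46.41577029412433 0.012334133704031358
bowl [0.61404262 0.21825817 0.215     ] sw [0.48709111 0.2577675  0.09      ]
```

View pics/fit1.png

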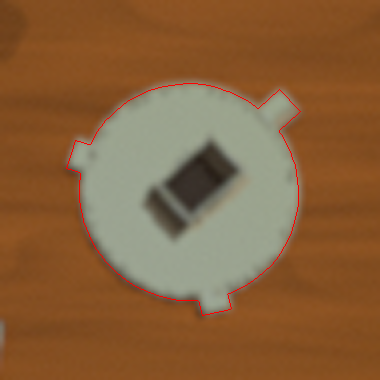

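```bash
cat >> h.py <<'E'
def go(pos,az=None):
    s=monitor.state();R=np.array(s['eef_rot']);p=np.array(s['eef_pos']);a=np.degrees(np.arctan2(R[1,2],R[0,2]))
    d=R.T@(np.array(pos)-p)
    print('delta tool',np.round(d,4),'dist',round(np.linalg.norm(d),4),'az now',round(a,2),'pos',np.round(p,4))
    if az is not None:
        print('yaw turn (before shift) rad',[round(np.radians(((a-az+k)%720)-360 if False else a-az+k),4) for k in(-360,0,360)])
        t=np.radians(az);Rn=np.array([[np.sin(t),0,np.cos(t)],[-np.cos(t),0,np.sin(t)],[0,-1,0]])
        print('delta in turned frame',np.round(Rn.T@(np.array(pos)-p),4))
E
python3 - <<'E'
from h import *
go([.67,.21,.43])
E
```

```text
delta tool [ 0.5909 -0.2153 -0.2708] dist 0.6847 az now 74.71 pos [0.1714 0.627  0.2146]
```

```bash
python3 -m pendant '[[[0,-0.05,0,0],[0,-0.05,0,0],[0,-0.05,0,0],[0,-0.05,0,0],[0.048,-0.015,-0.022,0],[0.05,0,-0.023,0],[0.05,0,-0.023,0],[0.05,0,-0.023,0]]]'; python3 -m pendant '[[[0.05,0,-0.023,0],[0.05,0,-0.023,0],[0.05,0,-0.023,0],[0.05,0,-0.023,0],[0.05,0,-0.023,0],[0.05,0,-0.023,0],[0.05,0,-0.023,0],[0.043,0,-0.018,0]]]'; python3 -m pendant '[[[0,0,0,0],[0,0,0,0]]]'
python3 - <<'E'
from h import *
import json
s=monitor.state();snap('wrist','w1');go([.67,.21,.43])
json.dump({k:np.array(v).tolist() for k,v in s.items()},open('w1.json','w'))
E
```

```text
time: 2.35
eef_pos: [0.3395, 0.4858, 0.4298]
eef_rot: [[0.965, 0.0, 0.263], [-0.263, 0.0, 0.965], [0.0, -1.0, 0.0]]
contact_force: [-0.1, -0.1, 0.8]
width: 1.001
time: 3.35
eef_pos: [0.6717, 0.2091, 0.4296]
eef_rot: [[0.964, 0.0, 0.264], [-0.264, 0.0, 0.964], [0.0, -1.0, 0.0]]
contact_force: [1.2, 0.3, 0.2]
width: 1.0
time: 3.6
eef_pos: [0.6701, 0.2109, 0.4295]
eef_rot: [[0.965, -0.001, 0.264], [-0.264, 0.0, 0.965], [-0.001, -1.0, 0.0]]
contact_force: [-0.2, 0.5, -0.3]
width: 0.998
delta tool [ 0.0006 -0.     -0.0013] dist 0.0014 az now 74.76 pos [0.6697 0.2114 0.43  ]
```

View pics/w1.png

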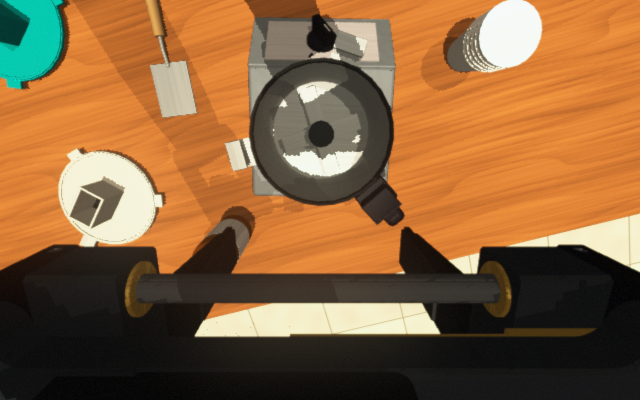

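The wrist view shows the bowl rim (centre about (321,131)), handle (382,202), catches (237,153) and (350,40), and switch (320,35) near the top.

Run:
```python
import cv2
im=cv2.imread('pics/w1.png')
cv2.imwrite('pics/w1a.png',cv2.resize(im[0:120,230:430],None,fx=4,fy=4,interpolation=cv2.INTER_CUBIC))
cv2.imwrite('pics/w1b.png',cv2.resize(im[100:240,220:420],None,fx=4,fy=4,interpolation=cv2.INTER_CUBIC))
```

```text
(no output)
```

View pics/w1a.png

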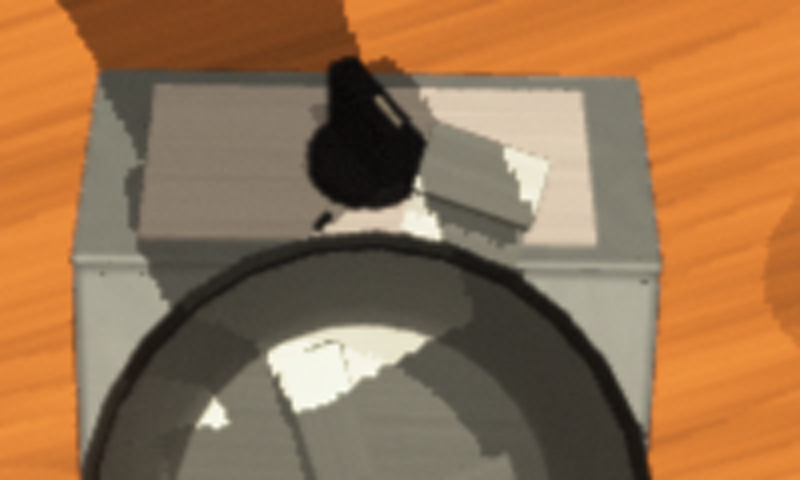

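View pics/w1b.png

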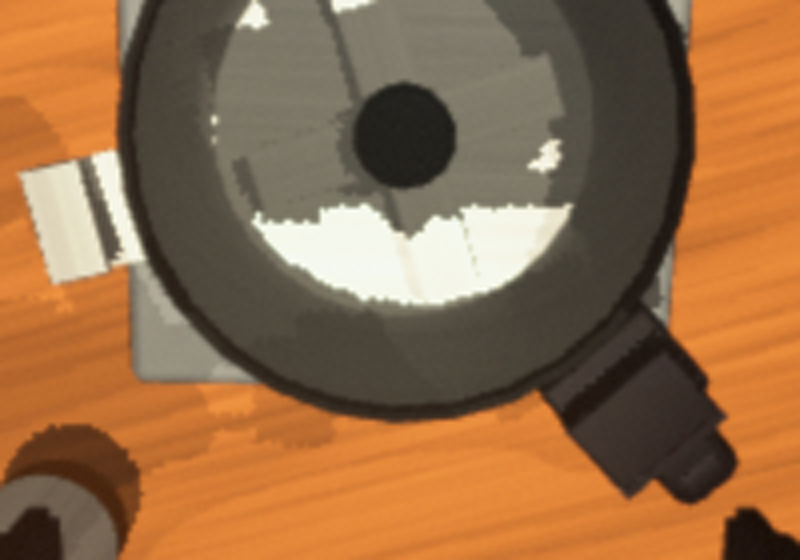

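Run:
```python
from h import *
import json
from scipy.optimize import least_squares
s=json.load(open('w1.json'));cm=cam('wrist',s)
rim=[(250,131),(393.2,133),(314,204.8),(321.5,58.7),(261,94)]
def fitc(z):
    P=ray(cm,rim,z)[:,:2]
    r=least_squares(lambda v:np.hypot(P[:,0]-v[0],P[:,1]-v[1])-v[2],[.61,.22,.086]);return r.x,r.fun
for z in(.215,.22):print(z,fitc(z))
c=fitc(.215)[0][:2]
for n,z,pts in(('A',.2275,[(225,143),(233.75,170.75)]),('B',.2275,[(338,30.5),(367,40)]),('H',.228,[(377,224.25),(400.5,203.75)])):
    P=ray(cm,pts,z)[:,:2];m=P.mean(0)-c
    print(n,P.round(4).tolist(),'w',np.linalg.norm(P[0]-P[1]),'r',np.hypot(*m),'az',np.degrees(np.arctan2(m[1],m[0])), 'tang az',np.degrees(np.arctan2(*(P[1]-P[0])[::-1])))
im=cv2.imread('pics/w1.png');th=np.linspace(0,6.283,100)
# base corners back edge crop a (75,258),(660,268) z=.1 ; front top (100,70),(640,78)
P=ray(cm,[(230+75/4,258/4),(230+660/4,268/4)],.1);print('ridge',P,np.linalg.norm(P[0]-P[1]),np.degrees(np.arctan2(*(P[1]-P[0])[1::-1])))
# top camera rim
im=cv2.imread('pics/top0.png');ct=cam('top')
pts=np.array([(117,270),(245,157),(358,250),(255,408),(150,370)])/4+[180,90]
for z in(.215,):
    P=ray(ct,pts,z)[:,:2];r=least_squares(lambda v:np.hypot(P[:,0]-v[0],P[:,1]-v[1])-v[2],[.61,.22,.086]);print('top',r.x,r.fun)
```

```text
0.215 (array([0.62234372, 0.22926828, 0.08558671]), array([ 1.11989738e-04, -1.37139893e-04,  8.22833388e-05,  2.56837316e-04,
       -3.13970499e-04]))
0.22 (array([0.62204346, 0.22927933, 0.08447372]), array([ 1.10533396e-04, -1.35356491e-04,  8.12133082e-05,  2.53497353e-04,
       -3.09887566e-04]))
A [[0.5993, 0.1187], [0.6328, 0.1178]] w 0.033558408871303416 r 0.11118559163191959 az -93.23953631764378 tang az -1.581734463122315
B [[0.5191, 0.275], [0.5363, 0.3028]] w 0.032677511844085405 r 0.11183389736168885 az 147.793021104654 tang az 58.283078313281884
H [[0.7434, 0.2677], [0.7251, 0.3011]] w 0.03813107987103216 r 0.1247776559296723 az 26.221906973584158 tang az 118.633619047543
ridge [[0.50091578 0.15254435 0.1       ]
 [0.56097502 0.35932709 0.1       ]] 0.2153281555792504 73.80426576564744
top [0.61235153 0.22128963 0.08973531] [-0.0012412   0.00206256 -0.00204882  0.00184968 -0.00062222]
```

```bash
python3 - <<'E'
from h import *
import json
s=json.load(open('w1.json'));cm=cam('wrist',s);im=cv2.imread('pics/w1.png')
p,b=lidpolys(.6385,-.2001,-.8101,0);m=render(cm,p,b,1)
cs,_=cv2.findContours(m,0,2);cv2.drawContours(im,cs,-1,(0,0,255),1)
cv2.imwrite('pics/l1.png',cv2.resize(im[130:260,40:190],None,fx=4,fy=4))
go([.64,-.2,.2],-136.4)
E
python3 -m pendant '[[[0,0,0,0.18],[0,0,0,0.18],[0,0,0,0.18],[0,0,0,0.18],[0,0,0,0.18],[0,0,0,0.18],[0,0,0,0.18],[0,0,0,0.18]]]'; python3 -m pendant '[[[0,0,0,0.18],[0,0,0,0.18],[0,0,0,0.18],[0,0,0,0.18],[0,0,0,0.18],[0,0,0,0.18],[0,0,0,0.18],[0,0,0,0.18]]]';python3 -m pendant '[[[0,0,0,0.18],[0,0,0,0.18],[0,0,0,0.18],[0,0,0,0.18],[0,0,0,0.1],[0,0,0,0]]]'
python3 - <<'E'
from h import *
go([.59,-.25,.35],-136.4)
E
```

```text
delta tool [ 0.0795  0.2298 -0.4049] dist 0.4723 az now 74.76 pos [0.6697 0.2114 0.43  ]
yaw turn (before shift) rad [np.float64(-2.5977), np.float64(3.6854), np.float64(9.9686)]
delta in turned frame [-0.2774  0.23    0.3053]
time: 4.65
eef_pos: [0.6691, 0.2122, 0.4306]
eef_rot: [[-0.139, 0.001, 0.99], [-0.99, 0.0, -0.139], [-0.001, -1.0, 0.001]]
contact_force: [-0.5, -0.6, -0.2]
width: 0.998
time: 5.65
eef_pos: [0.6691, 0.2122, 0.4306]
eef_rot: [[-1.0, 0.001, -0.009], [0.009, 0.0, -1.0], [-0.001, -1.0, -0.0]]
contact_force: [0.5, 0.7, 1.0]
width: 0.997
time: 6.4
eef_pos: [0.6693, 0.212, 0.4305]
eef_rot: [[-0.681, 0.001, -0.733], [0.733, 0.0, -0.681], [-0.0, -1.0, -0.001]]
contact_force: [-0.5, 0.3, 0.6]
width: 1.0
delta tool [-0.2844  0.0803  0.3727] dist 0.4756 az now -137.1 pos [0.6693 0.212  0.4305]
yaw turn (before shift) rad [np.float64(-6.2954), np.float64(-0.0122), np.float64(6.271)]
delta in turned frame [-0.2799  0.0805  0.3761]
```

View pics/l1.png

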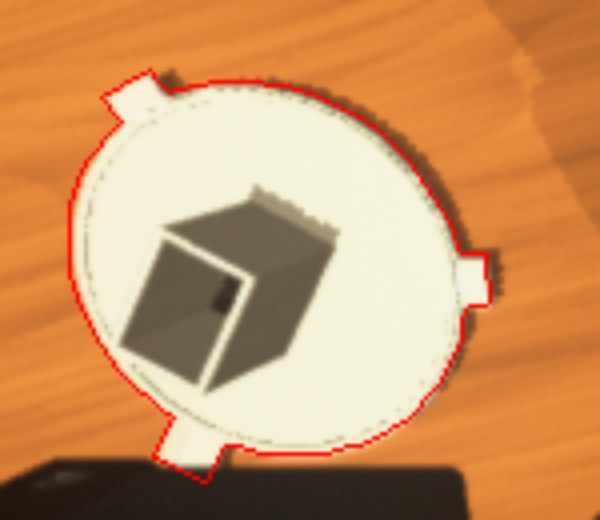

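The lid fit from the top camera matches the wrist view to about 1 px, so I'll move over the lid.

Run:
```python
from h import *
go([.6385,-.2001,.13],-136.42)
```

```text
delta tool [-0.2808  0.3003  0.3034] dist 0.511 az now -137.1 pos [0.6693 0.212  0.4305]
yaw turn (before shift) rad [np.float64(-6.295), np.float64(-0.0118), np.float64(6.2713)]
delta in turned frame [-0.2773  0.3005  0.3064]
```

```bash
python3 -m pendant '[[[0,0,0,-0.012],[-0.04,0,0.044,0],[-0.04,0,0.044,0],[-0.04,0,0.044,0],[-0.04,0,0.044,0],[-0.04,0,0.044,0],[-0.04,0,0.044,0],[-0.037,0,0.042,0]]]'; python3 -m pendant '[[[0,0.05,0,0],[0,0.05,0,0],[0,0.05,0,0],[0,0.05,0,0],[0,0.05,0,0],[0,0.05,0,0],[0,0,0,0],[0,0,0,0]]]'
python3 - <<'E'
from h import *
go([.6385,-.2001,.04],-136.42)
snap('wrist','w2')
cm=cam('wrist');im=cv2.imread('pics/w2.png')
p,b=lidpolys(.6385,-.2001,-.8101,0);m=render(cm,p,b,1)
cs,_=cv2.findContours(m,0,2);cv2.drawContours(im,cs,-1,(0,0,255),1)
for q in proj(cm,b[4:]):cv2.circle(im,tuple(int(v) for v in q),3,(255,0,0),1)
cv2.imwrite('pics/w2o.png',im)
E
```

```text
time: 7.4
eef_pos: [0.6379, -0.2025, 0.4299]
eef_rot: [[-0.688, 0.001, -0.725], [0.725, -0.0, -0.688], [-0.0, -1.0, -0.0]]
contact_force: [0.3, 1.0, 0.6]
width: 1.002
time: 8.4
eef_pos: [0.6396, -0.2011, 0.132]
eef_rot: [[-0.688, 0.003, -0.726], [0.726, -0.001, -0.688], [-0.003, -1.0, -0.001]]
contact_force: [-1.1, 0.3, 1.4]
width: 1.003
delta tool [0.0017 0.092  0.0002] dist 0.092 az now -136.55 pos [ 0.6396 -0.2011  0.132 ]
yaw turn (before shift) rad [np.float64(-6.2854), np.float64(-0.0022), np.float64(6.281)]
delta in turned frame [0.0014 0.092  0.0001]
```

View pics/w2o.png

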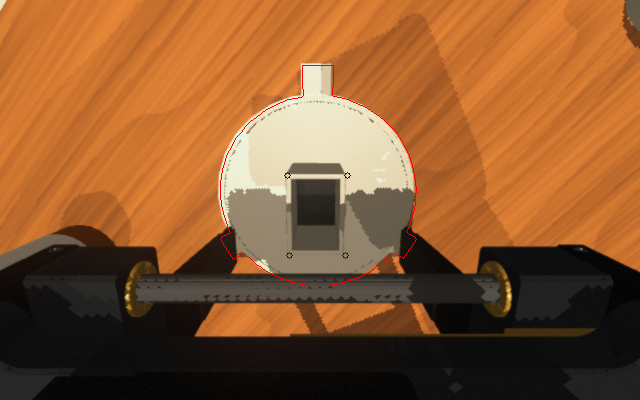

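```bash
python3 -m pendant '[[[0.001,0.04,0,0],[0,0.03,0,0],[0,0.022,0,0],[0,0,0,0],[0,0,0,0]]]'; python3 -m pendant '[[[0,0,0,0],[0,0,0,0],[0,0,0,0],[0,0,0,0]]]' 0.3 50; python3 -m pendant '[[[0,0,0,0],[0,0,0,0],[0,0,0,0],[0,0,0,0]]]' 0.3 60
python3 - <<'E'
from h import *
go([.6385,-.2001,.04],-136.42)
E
```

```text
time: 9.07
eef_pos: [0.6391, -0.2006, 0.0398]
eef_rot: [[-0.687, 0.003, -0.726], [0.726, -0.001, -0.687], [-0.003, -1.0, -0.001]]
contact_force: [0.2, 0.8, -0.4]
width: 1.001
time: 9.57
eef_pos: [0.6377, -0.2001, 0.0378]
eef_rot: [[-0.687, 0.0, -0.726], [0.726, -0.0, -0.687], [-0.0, -1.0, -0.0]]
contact_force: [-0.2, 0.3, -0.0]
width: 0.64
time: 10.07
eef_pos: [0.6378, -0.1998, 0.0376]
eef_rot: [[-0.687, 0.0, -0.727], [0.727, 0.0, -0.687], [0.0, -1.0, -0.001]]
contact_force: [2.1, 1.1, -0.5]
width: 0.462
delta tool [-0.0007 -0.0024 -0.0003] dist 0.0025 az now -136.6 pos [ 0.6378 -0.1998  0.0376]
yaw turn (before shift) rad [np.float64(-6.2863), np.float64(-0.0031), np.float64(6.2801)]
delta in turned frame [-0.0007 -0.0024 -0.0003]
```

```bash
python3 -m pendant '[[[0,-0.02,0,0],[0,-0.04,0,0],[0,-0.05,0,0],[0,-0.05,0,0],[0,-0.05,0,0],[0,-0.05,0,0],[0,-0.05,0,0],[0,-0.03,0,0]]]' ; python3 -m pendant '[[[0,0,0,-0.1],[0,0,0,-0.17],[0,0,0,-0.17],[0,0,0,-0.17],[0,0,0,-0.17],[0,0,0,-0.17],[0,0,0,-0.17],[0,0,0,-0.17]]]';python3 -m pendant '[[[0,0,0,-0.17],[0,0,0,-0.17],[0,0,0,-0.17],[0,0,0,-0.13],[0,0,0,-0.053],[0,0,0,0]]]'
python3 - <<'E'
from h import *
go([.6223,.2293,.38],-23)
snap('wrist','w3')
E
```

```text
time: 11.08
eef_pos: [0.6374, -0.2004, 0.3823]
eef_rot: [[-0.687, 0.004, -0.727], [0.727, -0.002, -0.687], [-0.004, -1.0, -0.001]]
contact_force: [-0.5, 0.2, -4.0]
width: 0.461
time: 12.08
eef_pos: [0.6368, -0.2002, 0.378]
eef_rot: [[-0.886, -0.001, 0.464], [-0.464, -0.0, -0.886], [0.001, -1.0, -0.0]]
contact_force: [0.1, -0.7, -4.1]
width: 0.463
time: 12.82
eef_pos: [0.637, -0.2002, 0.378]
eef_rot: [[-0.391, -0.001, 0.92], [-0.92, -0.0, -0.391], [0.001, -1.0, -0.001]]
contact_force: [-1.0, -0.1, -4.1]
width: 0.462
delta tool [-0.3895 -0.0021 -0.1816] dist 0.4297 az now -23.03 pos [ 0.637  -0.2002  0.378 ]
yaw turn (before shift) rad [np.float64(-6.2837), np.float64(-0.0005), np.float64(6.2827)]
delta in turned frame [-0.3896 -0.002  -0.1814]
```

View pics/w3.png

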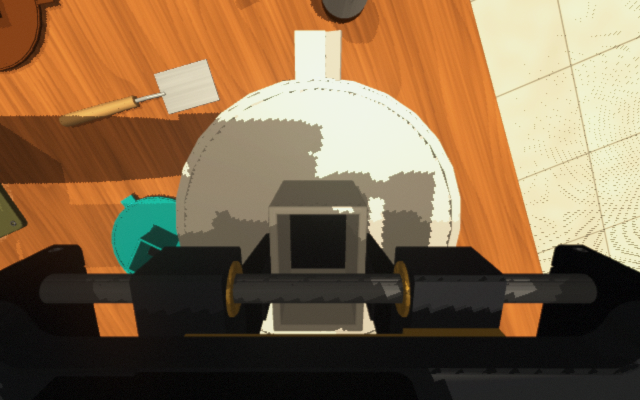

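Run:
```python
from h import *
cm=cam('wrist');s=monitor.state();R=np.array(s['eef_rot']);p=np.array(s['eef_pos'])
for u in(-.002,0,.002):
    for h in (.0376,):
        L=p+R@np.array([u,h,0]) # lid underside centre
        T=[]
        for w in(-.013,.013):
            for t in (.010,.015): T.append(p+R@np.array([u-.116,h-t,w]))
        print(u,proj(cm,T).round(1).tolist(), L)
im=cv2.imread('pics/w3.png');cv2.imwrite('pics/w3c.png',cv2.resize(im[20:100,270:370],None,fx=6,fy=6,interpolation=cv2.INTER_CUBIC))
```

```text
-0.002 [[296.9, 33.1], [296.3, 30.8], [342.7, 33.1], [343.4, 30.8]] [ 0.63794075 -0.19832339  0.34035968]
0 [[297.0, 37.0], [296.4, 34.7], [342.6, 36.9], [343.3, 34.7]] [ 0.63715786 -0.20016379  0.34036052]
0.002 [[297.0, 40.8], [296.4, 38.7], [342.5, 40.8], [343.2, 38.7]] [ 0.63637496 -0.20200419  0.34036136]
```

View pics/w3c.png

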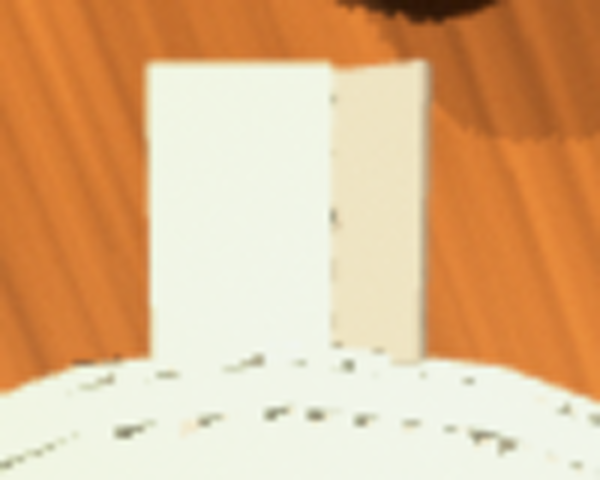

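```bash
python3 -m pendant '[[[-0.02,0,-0.009,0],[-0.05,0,-0.023,0],[-0.05,0,-0.023,0],[-0.05,0,-0.023,0],[-0.05,0,-0.023,0],[-0.05,0,-0.023,0],[-0.05,0,-0.023,0],[-0.04,0,-0.019,0]]]' ; python3 -m pendant '[[[-0.028,0.02,-0.015,0],[0,0.02,0,0],[0,0.02,0,0],[0,0,0,0],[0,0,0,0]]]'
python3 - <<'E'
from h import *
go([.6218,.2282,.33],-23)
snap('wrist','w4');snap('top','t4')
E
```

```text
time: 13.88
eef_pos: [0.6242, 0.1993, 0.3779]
eef_rot: [[-0.389, -0.0, 0.921], [-0.921, 0.0, -0.389], [-0.0, -1.0, -0.0]]
contact_force: [0.7, -0.2, -3.5]
width: 0.464
time: 14.5
eef_pos: [0.6228, 0.227, 0.3183]
eef_rot: [[-0.392, 0.001, 0.92], [-0.92, 0.0, -0.392], [-0.001, -1.0, 0.001]]
contact_force: [-0.4, 0.9, -4.0]
width: 0.46
delta tool [-0.0007 -0.0117 -0.0014] dist 0.0118 az now -23.05 pos [0.6228 0.227  0.3183]
yaw turn (before shift) rad [np.float64(-6.2841), np.float64(-0.0009), np.float64(6.2822)]
delta in turned frame [-0.0007 -0.0117 -0.0014]
```

View pics/w4.png

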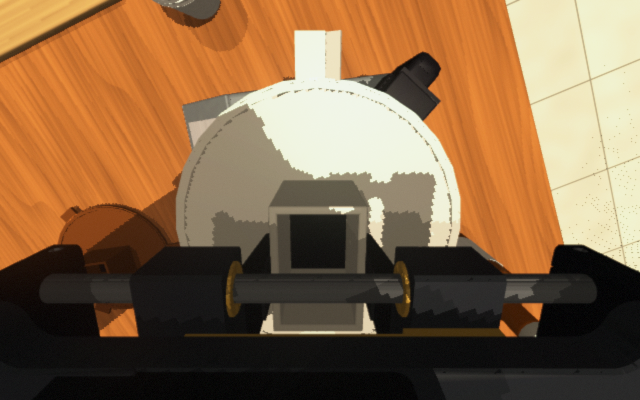

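Run:
```python
from h import *
cm=cam('wrist');im=cv2.imread('pics/w4.png')
c=np.array([.6223,.2293,0]);az=np.radians(27);e=np.array([np.cos(az),np.sin(az),0]);n=np.array([-e[1],e[0],0])
for r in(.09,.127):
    q=proj(cm,[c+e*r+n*w+[0,0,.228] for w in(-.019,.019)]);print(r,q.round(1).tolist())
    cv2.line(im,*[tuple(int(round(v)) for v in x) for x in q],(0,0,255),1)
cv2.imwrite('pics/w4c.png',cv2.resize(im[40:140,360:460],None,fx=6,fy=6,interpolation=cv2.INTER_CUBIC))
```

```text
0.09 [[406.1, 134.4], [371.6, 103.0]]
0.127 [[438.8, 97.7], [404.1, 64.4]]
```

View pics/w4c.png

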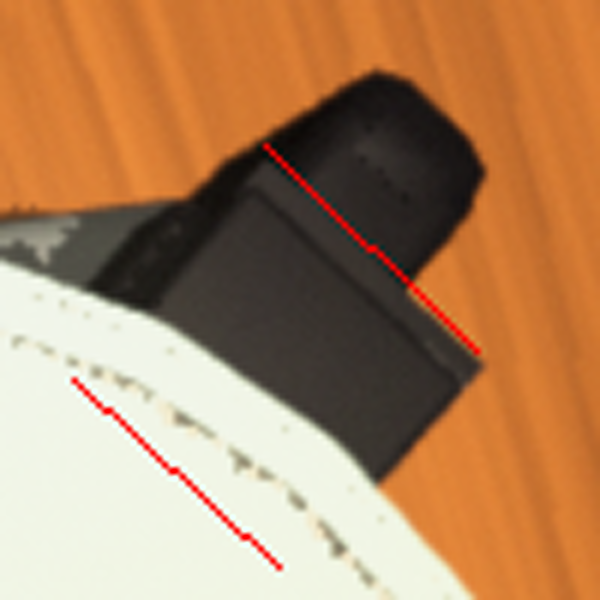

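```bash
python3 -m pendant '[[[-0.0007,0.02,-0.0014,0],[0,0.02,0,0],[0,0.015,0,0],[0,0.005,0,0],[0,0,0,0],[0,0,0,0]]]'
python3 - <<'E'
from h import *
go([.6218,.2282,.2476],-23)
E
```

```text
time: 15.35
eef_pos: [0.6219, 0.2291, 0.2587]
eef_rot: [[-0.39, 0.002, 0.921], [-0.921, 0.0, -0.39], [-0.001, -1.0, 0.001]]
contact_force: [0.1, -0.9, -3.5]
width: 0.458
delta tool [0.0009 0.0111 0.0002] dist 0.0111 az now -22.97 pos [0.6219 0.2291 0.2587]
yaw turn (before shift) rad [np.float64(-6.2827), np.float64(0.0004), np.float64(6.2836)]
delta in turned frame [0.0009 0.0111 0.0002]
```

```bash
python3 -m pendant '[[[0.0008,0.003,0,0],[0,0.003,0,0],[0,0,0,0]]]'; python3 -m pendant '[[[0,0.003,0,0],[0,0,0,0]]]'; python3 -m pendant '[[[0,0.002,0,0],[0,0,0,0]]]'
python3 - <<'E'
from h import *
go([.6218,.2282,.2476],-23);s=monitor.state();print(s['contact_force'],s['torque'])
E
```

```text
time: 15.72
eef_pos: [0.6211, 0.2281, 0.2513]
eef_rot: [[-0.39, -0.0, 0.921], [-0.921, -0.0, -0.39], [0.0, -1.0, -0.0]]
contact_force: [-0.1, 0.1, -3.4]
width: 0.462
time: 15.98
eef_pos: [0.6213, 0.228, 0.2486]
eef_rot: [[-0.39, 0.0, 0.921], [-0.921, -0.0, -0.39], [0.0, -1.0, 0.0]]
contact_force: [1.4, -2.2, -3.1]
width: 0.456
time: 16.23
eef_pos: [0.6214, 0.228, 0.2479]
eef_rot: [[-0.39, 0.001, 0.921], [-0.921, -0.0, -0.39], [-0.0, -1.0, 0.001]]
contact_force: [-1.5, -3.3, 2.6]
width: 0.456
delta tool [-0.0004  0.0003  0.0003] dist 0.0006 az now -22.98 pos [0.6214 0.228  0.2479]
yaw turn (before shift) rad [np.float64(-6.2828), np.float64(0.0003), np.float64(6.2835)]
delta in turned frame [-0.0004  0.0003  0.0003]
[-1.51090563 -3.25046575  2.56464076] [-0.43600723  0.36889322  0.07047041]
```

```bash
python3 -m pendant '[[[0.001,0.002,0,0],[0,0.002,0,0],[0,0,0,0]]]'; python3 -m pendant '[[[0,0.001,0,0],[0,0,0,0]]]'
python3 - <<'E'
from h import *
go([.6218,.2282,.2426],-23);s=monitor.state();print(s['contact_force'],s['torque'])
E
```

```text
time: 16.6
eef_pos: [0.6215, 0.2278, 0.2474]
eef_rot: [[-0.39, 0.004, 0.921], [-0.921, 0.002, -0.391], [-0.003, -1.0, 0.003]]
contact_force: [-3.7, -3.8, 11.7]
width: 0.46
time: 16.85
eef_pos: [0.6215, 0.2278, 0.2473]
eef_rot: [[-0.391, 0.004, 0.921], [-0.921, 0.002, -0.391], [-0.004, -1.0, 0.003]]
contact_force: [-4.5, -4.4, 13.9]
width: 0.463
delta tool [-0.0005  0.0047  0.0001] dist 0.0047 az now -22.99 pos [0.6215 0.2278 0.2473]
yaw turn (before shift) rad [np.float64(-6.283), np.float64(0.0002), np.float64(6.2834)]
delta in turned frame [-0.0005  0.0047  0.0001]
[-4.5412995  -4.42064443 13.94271509] [-0.35253289  1.52756163  0.02710818]
```

Run:
```python
from h import *
a=snap('wrist','w5');b=snap('scene','s5')
cv2.imwrite('pics/s5c.png',cv2.resize(b[170:290,330:470],None,fx=5,fy=5,interpolation=cv2.INTER_CUBIC))
```

```text
(no output)
```

View pics/w5.png

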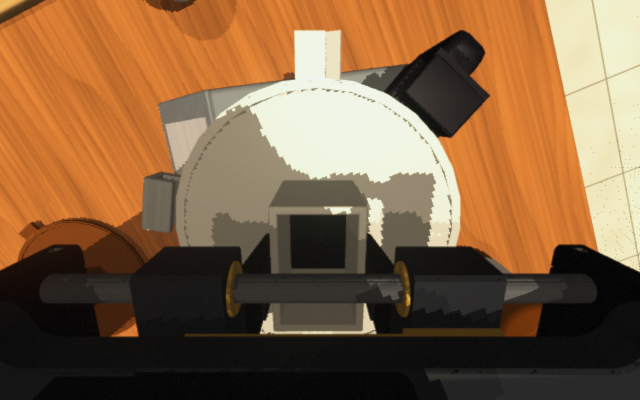

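View pics/s5c.png

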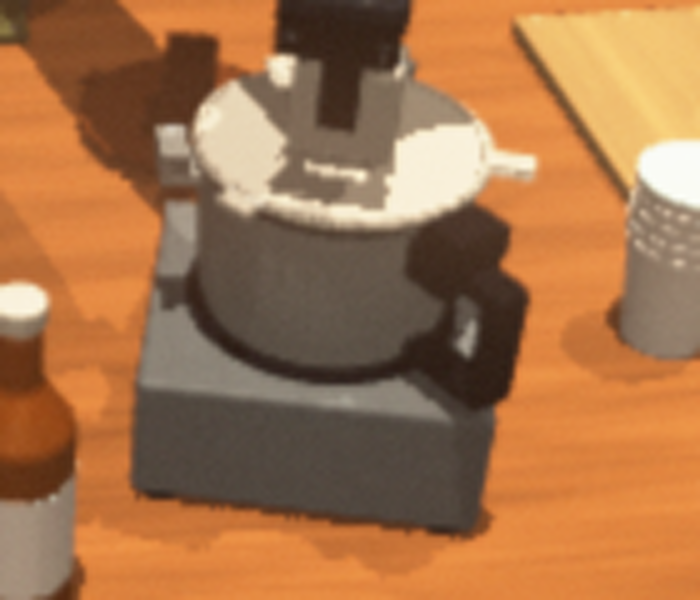

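Run:
```python
from h import *
im=cv2.imread('pics/w5.png');cm=cam('wrist')
def draw(c,yaw,col):
    for az,r0,r1,w,z in((45,.086,.127,.019,.228),(165,.094,.112,.017,.2275),(-75,.094,.112,.017,.2275)):
        a=np.radians(az+yaw);e=np.array([np.cos(a),np.sin(a),0]);n=np.array([-e[1],e[0],0])
        q=proj(cm,[np.array([*c,z])+e*r+n*s*w for r,s in((r0,-1),(r1,-1),(r1,1),(r0,1))])
        print(az,q.round(1).tolist());cv2.polylines(im,[np.round(q).astype(np.int32)],True,col,1)
draw((.6223,.2293),-18,(0,0,255))
p,b=lidpolys(.6210,.2291,np.radians(67),.2098)
cs,_=cv2.findContours(render(cm,p,b,1),0,2);cv2.drawContours(im,cs,-1,(255,0,0),1)
cv2.imwrite('pics/w5c.png',cv2.resize(im[10:250,130:510],None,fx=2,fy=2,interpolation=cv2.INTER_CUBIC))
```

```text
45 [[437.3, 145.9], [488.8, 90.1], [442.1, 43.2], [390.8, 102.9]]
165 [[173.3, 179.9], [143.5, 174.8], [141.6, 226.9], [170.1, 231.5]]
-75 [[342.1, 355.0], [350.1, 374.6], [394.9, 361.1], [387.7, 341.0]]
```

View pics/w5c.png

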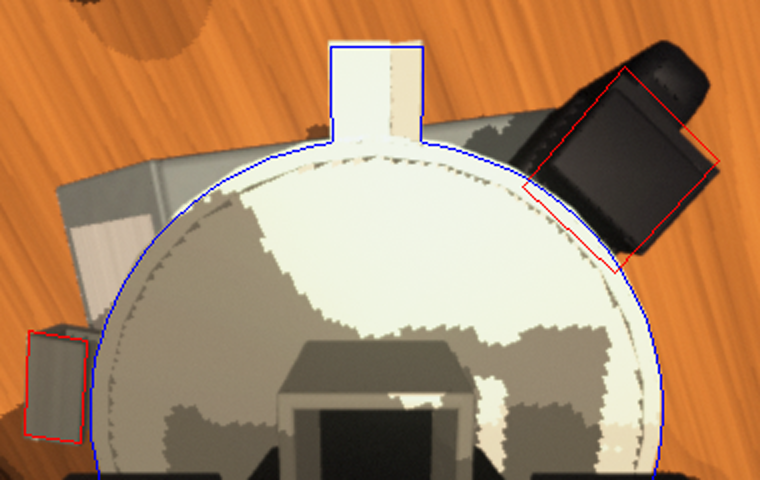

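```bash
cat >> h.py <<'E'
def F():
    s=monitor.state();print('t',round(float(s['time']),2),'p',np.round(s['eef_pos'],4),'F',np.round(s['contact_force'],1),'M',np.round(s['torque'],2),'y',np.round(np.array(s['eef_rot'])[:,1],4))
E
python3 -m pendant '[[[0,-0.003,0,0],[0,-0.001,0,0],[0,0,0,0]]]' >/dev/null; python3 -c "
from h import *
F()"; python3 -m pendant '[[[0,-0.001,0,0],[0,0,0,0]]]' >/dev/null; python3 -c "
from h import *
F()"; python3 -m pendant '[[[0,-0.001,0,0],[0,0,0,0]]]' >/dev/null; python3 -c "
from h import *
F()"
```

```text
t 17.32 p [0.6215 0.2278 0.2475] F [-0.7 -1.2  6.6] M [-0.19  0.56 -0.04] y [ 0.0027  0.0013 -1.    ]
t 17.57 p [0.6215 0.2277 0.2476] F [ 1.2 -1.1  5.3] M [-0.15  0.17 -0.05] y [ 0.0023  0.0011 -1.    ]
t 17.82 p [0.6213 0.2276 0.2477] F [3.7 0.4 2.7] M [ 0.03 -0.43 -0.15] y [ 1.6e-03  7.0e-04 -1.0e+00]
```

Run:
```python
from h import *
from scipy.optimize import least_squares
im=cv2.imread('pics/w3.png').astype(int)
S=4;big=cv2.resize(im[0:245].astype(np.float32),None,fx=S,fy=S,interpolation=cv2.INTER_CUBIC)
m=((big[...,2]-big[...,0])<70).astype(np.uint8)
n,l,st,_=cv2.connectedComponentsWithStats(m);k=l[150*S,260*S];m=(l==k).astype(np.uint8)
cs,_=cv2.findContours(m,0,cv2.CHAIN_APPROX_NONE);c=max(cs,key=len)[:,0,:]/S
# dump contour extents per row
for r in (30.5,40,60,70,90,110,130,150,170,190,210,225,235):
    q=c[np.abs(c[:,1]-r)<.3][:,0];print(r,q.min(),q.max())
K=np.array(viewer.calibration('wrist')['intrinsics']);H=np.array(viewer.calibration('wrist')['hand_eye'])
cm=(K,H[:3,:3],H[:3,3])  # world=tool
sel=c[((c[:,1]>95)&(c[:,1]<228)&((c[:,0]<282)|(c[:,0]>354)))]
def res(v,sel):
    u,w,h=v
    P=ray_t(sel,h-.015);return np.hypot(P[:,0]-u,P[:,2]-w)-.092
def ray_t(uv,y):
    K,R,t=cm;d=np.c_[uv,np.ones(len(uv))]@np.linalg.inv(K).T*[1,-1,-1];d=d@R.T;return t+d*((y-t[1])/d[:,1])[:,None]
r=least_squares(lambda v:res(v,sel),[0,0,.037],loss='soft_l1',f_scale=.0005);print(r.x,np.abs(r.fun).mean(),len(sel))
for h in(.031,.0345,.0376):
    r=least_squares(lambda v:res([v[0],v[1],h],sel),[0,0],loss='soft_l1',f_scale=.0005);print(h,r.x,np.std(r.fun),r.fun.mean())
    P=ray_t(np.array([(294.6,30.4),(341.3,30.4)]),h-.0125);print('tip',P.round(4).tolist(),'width',abs(P[0,2]-P[1,2]))
```

```text
30.5 295.25 341.0
40 294.75 340.75
60 295.0 340.5
70 295.0 340.5
90 258.0 377.5
110 225.0 411.0
130 205.25 430.25
150 191.25 443.75
170 181.75 453.25
190 178.25 458.25
210 122.5 460.0
225 113.0 459.5
235 111.25 458.0
[ 0.00762583 -0.00545556  0.00561676] 0.005315234224143404 1351
0.031 [ 0.00045501 -0.00260671] 0.010133835006099174 0.0041043649164907705
tip [[-0.1172, 0.0185, -0.0137], [-0.1172, 0.0185, 0.0116]] width 0.02525544011174886
0.0345 [-0.0006617  -0.00204456] 0.010872998762722196 0.004834328392081124
tip [[-0.118, 0.022, -0.0139], [-0.118, 0.022, 0.0118]] width 0.025724582050465475
0.0376 [-0.00167209 -0.00156775] 0.011557657600359183 0.005506244623688803
tip [[-0.1188, 0.0251, -0.0141], [-0.1188, 0.0251, 0.012]] width 0.02614010776761448
```

Run:
```python
from h import *
from scipy.optimize import least_squares
K=np.array(viewer.calibration('wrist')['intrinsics']);H=np.array(viewer.calibration('wrist')['hand_eye']);cm=(K,H[:3,:3],H[:3,3])
def ray_t(uv,y):
    K,R,t=cm;d=np.c_[uv,np.ones(len(uv))]@np.linalg.inv(K).T*[1,-1,-1];d=d@R.T;return t+d*((y-t[1])/d[:,1])[:,None]
pts=np.array([(225,110),(411,110),(205.25,130),(430.25,130),(191.25,150),(443.75,150),(181.75,170),(453.25,170),(178.25,190),(458.25,190),(460,210),(459.5,225),(258,90),(377.5,90)],float)-[.1,.1]
f=lambda v:(lambda P:np.hypot(P[:,0]-v[0],P[:,2]-v[1])-.092)(ray_t(pts,v[2]-.0125))
r=least_squares(f,[0,0,.037]);print(r.x,r.fun.round(4))
```

```text
[-0.00206164 -0.00121042  0.03622342] [-0.      0.0002 -0.0001 -0.0001  0.0002 -0.0001  0.0005  0.0002 -0.0005
  0.0001 -0.0001 -0.     -0.0001 -0.0001]
```

```bash
python3 -m pendant '[[[0,-0.001,0,0],[-0.0024,0,0.0017,0],[0,0,0,0]]]' >/dev/null; python3 -c "
from h import *
F()"; python3 -m pendant '[[[0,0.002,0,0],[0,0,0,0]]]' >/dev/null; python3 -c "
from h import *
F()"; python3 -m pendant '[[[0,0.002,0,0],[0,0,0,0]]]' >/dev/null; python3 -c "
from h import *
F()"
```

```text
t 18.2 p [0.6216 0.2276 0.2477] F [-4.7 -5.2  2.4] M [-0.85  0.72  0.08] y [-0.0055 -0.0035 -1.    ]
t 18.45 p [0.6216 0.2276 0.2474] F [-5.3 -5.4  6.1] M [-0.85  1.02  0.12] y [-0.0045 -0.0031 -1.    ]
t 18.7 p [0.6219 0.2274 0.2471] F [-8.9 -8.1 10.1] M [-0.92  1.25  0.1 ] y [-0.003 -0.003 -1.   ]
```

```bash
for i in 1; do python3 -m pendant '[[[0,-0.004,0,0],[0,-0.002,0,0],[0,0,0,0]]]' >/dev/null; python3 -c "
from h import *
F()"; done; python3 -m pendant '[[[0,-0.004,0,0],[0,0,0,0]]]' >/dev/null; python3 -c "
from h import *
F()"; python3 -m pendant '[[[0,-0.004,0,0],[0,0,0,0]]]' >/dev/null; python3 -c "
from h import *
F()
snap('wrist','w6')"
```

```text
t 19.07 p [0.622  0.228  0.2486] F [-2.8 -4.6 -3.6] M [-1.08  0.7  -0.01] y [-0.0047 -0.0025 -1.    ]
t 19.32 p [0.6235 0.2297 0.2547] F [-0.1 -0.7 -3.7] M [-0.26  0.17  0.  ] y [ 5.0e-04  1.8e-03 -1.0e+00]
t 19.57 p [0.6238 0.2296 0.2598] F [-0.4  0.5 -4.2] M [-0.13  0.13 -0.01] y [ 0.0022  0.0014 -1.    ]
```

View pics/w6.png

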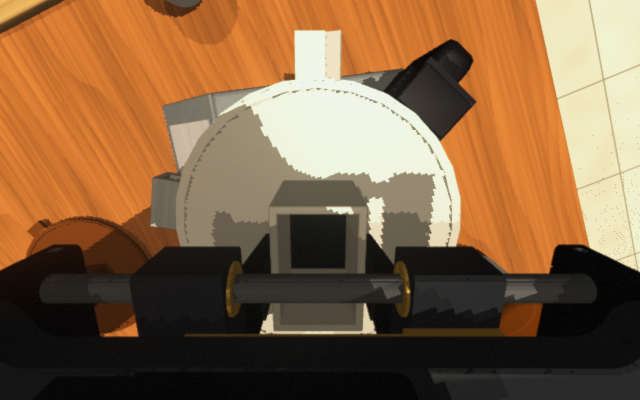

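```bash
python3 -m pendant '[[[0.0042,0,0,0],[0,0,0,0]]]' >/dev/null; python3 -c "
from h import *
F()"; python3 -m pendant '[[[0,0.004,0,0],[0,0.004,0,0],[0,0,0,0]]]' >/dev/null; python3 -c "
from h import *
F()"; python3 -m pendant '[[[0,0.003,0,0],[0,0,0,0]]]' >/dev/null; python3 -c "
from h import *
F()";python3 -m pendant '[[[0,0.002,0,0],[0,0,0,0]]]' >/dev/null; python3 -c "
from h import *
F()"
```

```text
t 19.88 p [0.6215 0.2248 0.2586] F [ 0.3 -0.1 -4.7] M [-0.07  0.07  0.03] y [-1.e-04  0.e+00 -1.e+00]
t 20.25 p [0.6212 0.2249 0.2497] F [-0.2 -0.2 -3.5] M [-0.13  0.13 -0.01] y [-1.5e-03 -4.0e-04 -1.0e+00]
t 20.5 p [0.6217 0.2251 0.2478] F [-0.4  0.5 -3.4] M [-0.13  0.01  0.05] y [ 3.e-04  1.e-04 -1.e+00]
t 20.75 p [0.6218 0.2251 0.2471] F [-1.1 -0.2  2.6] M [-0.17  0.69  0.04] y [ 1.e-03  4.e-04 -1.e+00]
```

```bash
python3 -m pendant '[[[0,0.002,0,0],[0,0,0,0]]]' >/dev/null; python3 -c "
from h import *
F()"; python3 -m pendant '[[[0,0.002,0,0],[0,0,0,0]]]' >/dev/null; python3 -c "
from h import *
F()"
```

```text
t 21.0 p [0.6217 0.2256 0.2453] F [-3.8  1.9  5.4] M [-0.03  0.94  0.14] y [ 0.0014  0.0013 -1.    ]
t 21.25 p [0.6217 0.2258 0.2436] F [-2.7  2.1  6.4] M [0.   0.98 0.17] y [ 0.0013  0.0014 -1.    ]
```

```bash
python3 -m pendant '[[[0,0.0015,-0.0008,0],[0,0,0,0.06],[0,0,0,0.06],[0,0,0,0.06],[0,0,0,0]]]' ; python3 -c "
from h import *
F()"; python3 -m pendant '[[[0,0,0,0.06],[0,0,0,0.06],[0,0,0,0.06],[0,0,0,0]]]'; python3 -c "
from h import *
F();go([.62,.226,.243],-68);snap('wrist','w7')"
```

```text
time: 21.88
eef_pos: [0.6212, 0.2261, 0.2427]
eef_rot: [[-0.549, 0.002, 0.836], [-0.836, 0.002, -0.549], [-0.002, -1.0, 0.001]]
contact_force: [-2.3, 1.1, 7.8]
width: 0.462
t 21.88 p [0.6212 0.2261 0.2427] F [-2.3  1.1  7.8] M [ 0.01  1.3  -0.02] y [ 0.002   0.0017 -1.    ]
time: 22.38
eef_pos: [0.6209, 0.2264, 0.2427]
eef_rot: [[-0.689, 0.002, 0.725], [-0.725, 0.002, -0.689], [-0.002, -1.0, -0.0]]
contact_force: [-4.0, 1.9, 7.7]
width: 0.462
t 22.38 p [0.6209 0.2264 0.2427] F [-4.   1.9  7.7] M [0.05 1.3  0.04] y [ 0.0016  0.0019 -1.    ]
delta tool [ 0.001  -0.0003 -0.0004] dist 0.0011 az now -43.55 pos [0.6209 0.2264 0.2427]
yaw turn (before shift) rad [np.float64(-5.8565), np.float64(0.4267), np.float64(6.7099)]
delta in turned frame [ 0.001  -0.0003  0.    ]
```

View pics/w7.png

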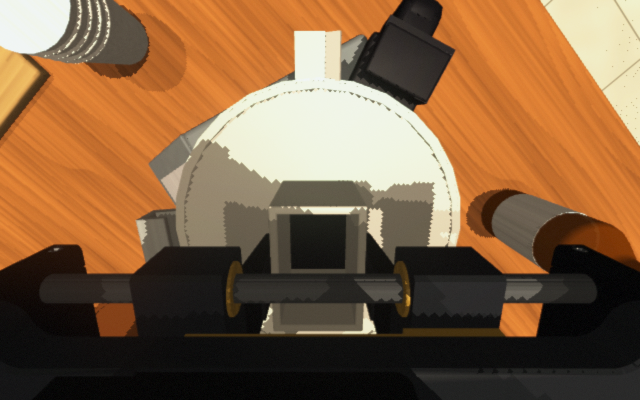

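```bash
python3 -m pendant '[[[0,0,0,0.06],[0,0,0,0.06],[0,0,0,0]]]'>/dev/null ; python3 -c "
from h import *
F()"; python3 -m pendant '[[[0,0,0,0.06],[0,0,0,0.06],[0,0,0,0]]]'>/dev/null; python3 -c "
from h import *
F();go([.62,.226,.243],-68)"; python3 -m pendant '[[[0,0,0,0.06],[0,0,0,0.04],[0,0,0,0]]]'>/dev/null; python3 -c "
from h import *
F();go([.62,.226,.243],-68);snap('wrist','w8')"
```

```text
t 22.8 p [0.6208 0.2266 0.2427] F [-4.6  2.4  9.5] M [0.01 1.28 0.01] y [ 0.0014  0.0021 -1.    ]
t 23.18 p [0.6207 0.2269 0.2427] F [-5.8  4.1  8.3] M [0.07 1.3  0.13] y [ 0.0012  0.0024 -1.    ]
delta tool [ 0.001  -0.0003  0.0004] dist 0.0011 az now -57.27 pos [0.6207 0.2269 0.2427]
yaw turn (before shift) rad [np.float64(-6.0959), np.float64(0.1873), np.float64(6.4705)]
delta in turned frame [ 0.0009 -0.0003  0.0006]
t 23.55 p [0.6205 0.2271 0.2427] F [-6.4  4.   8. ] M [0.09 1.33 0.6 ] y [ 0.001   0.0025 -1.    ]
delta tool [ 0.0009 -0.0003  0.0007] dist 0.0012 az now -62.93 pos [0.6205 0.2271 0.2427]
yaw turn (before shift) rad [np.float64(-6.1947), np.float64(0.0885), np.float64(6.3717)]
delta in turned frame [ 0.0009 -0.0003  0.0008]
```

View pics/w8.png

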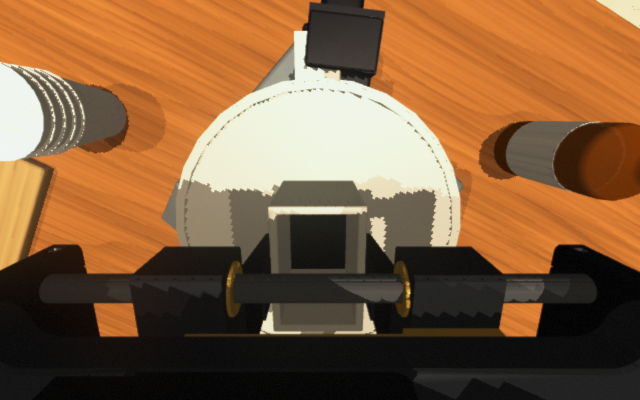

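```bash
python3 -m pendant '[[[0.0006,0,-0.001,0.04],[0,0,0,0.04],[0,0,0,0]]]'>/dev/null ; python3 -c "
from h import *
F();go([.62,.226,.243],-68)"; python3 -m pendant '[[[0,0,0,0.04],[0,0,0,0.04],[0,0,0,0]]]'>/dev/null; python3 -c "
from h import *
F();go([.62,.226,.243],-68);snap('wrist','w9')"
```

```text
t 23.98 p [0.6204 0.2272 0.2428] F [-2.5  3.2  7.1] M [0.11 1.08 0.26] y [ 0.0028  0.0022 -1.    ]
delta tool [ 0.0008 -0.0002  0.001 ] dist 0.0013 az now -67.59 pos [0.6204 0.2272 0.2428]
yaw turn (before shift) rad [np.float64(-6.276), np.float64(0.0072), np.float64(6.2904)]
delta in turned frame [ 0.0008 -0.0002  0.001 ]
t 24.35 p [0.6197 0.2274 0.2428] F [-4.8  2.7  9.3] M [0.01 1.41 1.9 ] y [ 0.0015  0.0013 -1.    ]
delta tool [ 0.0001 -0.0002  0.0014] dist 0.0014 az now -71.87 pos [0.6197 0.2274 0.2428]
yaw turn (before shift) rad [np.float64(-6.3507), np.float64(-0.0675), np.float64(6.2157)]
delta in turned frame [ 0.0002 -0.0002  0.0014]
```

View pics/w9.png

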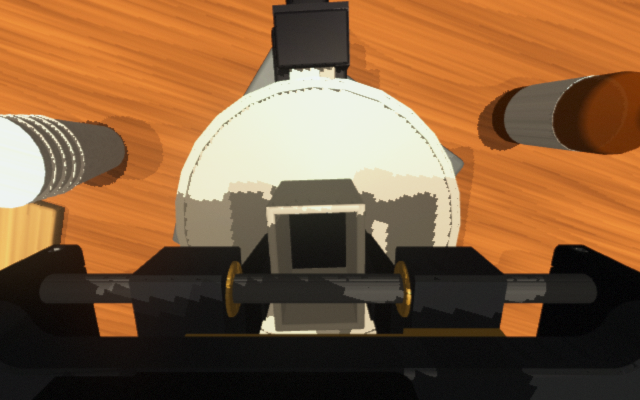

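```bash
python3 -m pendant '[[[0,0,0,-0.025],[0,0,0,0]]]'>/dev/null ; python3 -c "
from h import *
F();go([.62,.226,.243],-68)"; python3 -m pendant '[[[0,-0.001,0,0],[0,-0.001,0,0],[0,0,0,0]]]'>/dev/null; python3 -c "
from h import *
F();go([.62,.226,.243],-68)"
```

```text
t 24.65 p [0.6197 0.2274 0.2428] F [-4.8  3.9  8.4] M [-0.1   1.39  0.14] y [ 0.0012  0.0021 -1.    ]
delta tool [ 0.0001 -0.0002  0.0014] dist 0.0014 az now -70.73 pos [0.6197 0.2274 0.2428]
yaw turn (before shift) rad [np.float64(-6.3308), np.float64(-0.0476), np.float64(6.2355)]
delta in turned frame [ 0.0002 -0.0002  0.0014]
t 25.02 p [0.6196 0.2273 0.2429] F [-3.3  5.3  3.4] M [0.21 0.89 0.11] y [ 3.e-04  2.e-03 -1.e+00]
delta tool [ 0.0001 -0.0001  0.0013] dist 0.0013 az now -70.75 pos [0.6196 0.2273 0.2429]
yaw turn (before shift) rad [np.float64(-6.3312), np.float64(-0.048), np.float64(6.2352)]
delta in turned frame [ 0.0002 -0.0001  0.0013]
```

```bash
python3 -m pendant '[[[0.0004,-0.0005,-0.0015,0],[0,0,0,0]]]'>/dev/null ; python3 -c "
from h import *
F()"; python3 -m pendant '[[[0,0,0,0],[0,0,0,0],[0,0,0,0],[0,0,0,0]]]' 0.75 60;  python3 -c "
from h import *
F();go([.62,.226,.243],-68);snap('wrist','w10')"
```

```text
t 25.27 p [0.6196 0.2273 0.2429] F [1.3 1.7 1.8] M [0.01 0.26 0.11] y [ 1.6e-03  4.0e-04 -1.0e+00]
time: 25.78
eef_pos: [0.6189, 0.2271, 0.2424]
eef_rot: [[-0.945, -0.0, 0.328], [-0.328, -0.0, -0.945], [0.0, -1.0, 0.0]]
contact_force: [-0.3, -0.6, 0.9]
width: 0.739
t 25.77 p [0.6189 0.2271 0.2424] F [-0.3 -0.6  0.9] M [-0.12  0.15 -0.01] y [-4.e-04 -2.e-04 -1.e+00]
delta tool [-0.0006 -0.0006  0.0014] dist 0.0016 az now -70.83 pos [0.6189 0.2271 0.2424]
yaw turn (before shift) rad [np.float64(-6.3326), np.float64(-0.0494), np.float64(6.2338)]
delta in turned frame [-0.0006 -0.0006  0.0014]
```

View pics/w10.png

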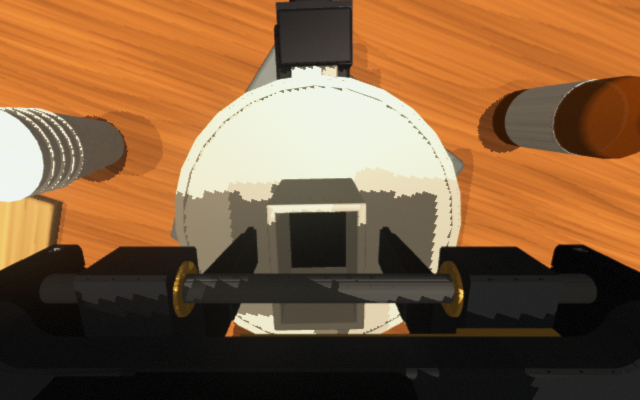

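```bash
python3 -m pendant '[[[0,-0.02,0,0],[0,-0.05,0,0],[0,-0.05,0,0],[0,-0.04,0,0],[0,0,0,0],[0,0,0,0]]]' 1; python3 -c "
from h import *
import json
s=monitor.state();im=snap('wrist','w11');F()
json.dump({k:np.array(v).tolist() for k,v in s.items()},open('w11.json','w'))
cv2.imwrite('pics/w11c.png',cv2.resize(im[20:220,200:440],None,fx=3.3,fy=3.0,interpolation=cv2.INTER_CUBIC))"
```

```text
time: 26.58
eef_pos: [0.6189, 0.2272, 0.4027]
eef_rot: [[-0.944, 0.0, 0.329], [-0.329, -0.0, -0.944], [-0.0, -1.0, 0.0]]
contact_force: [0.2, -0.7, -0.8]
width: 1.002
t 26.62 p [0.6186 0.2271 0.4013] F [-0.1 -0.8 -0.7] M [-0.07  0.15 -0.01] y [-2.e-03 -6.e-04 -1.e+00]
```

View pics/w11.png

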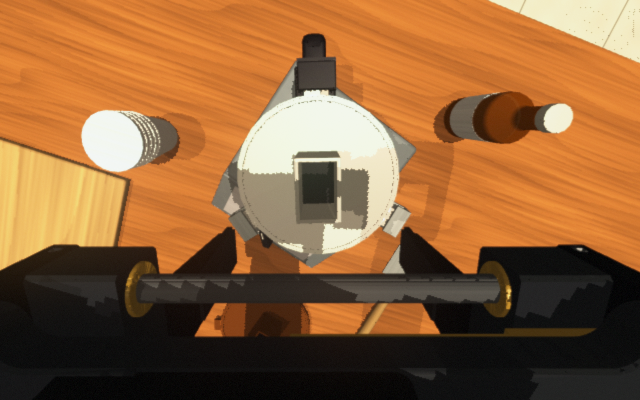

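View pics/w11c.png

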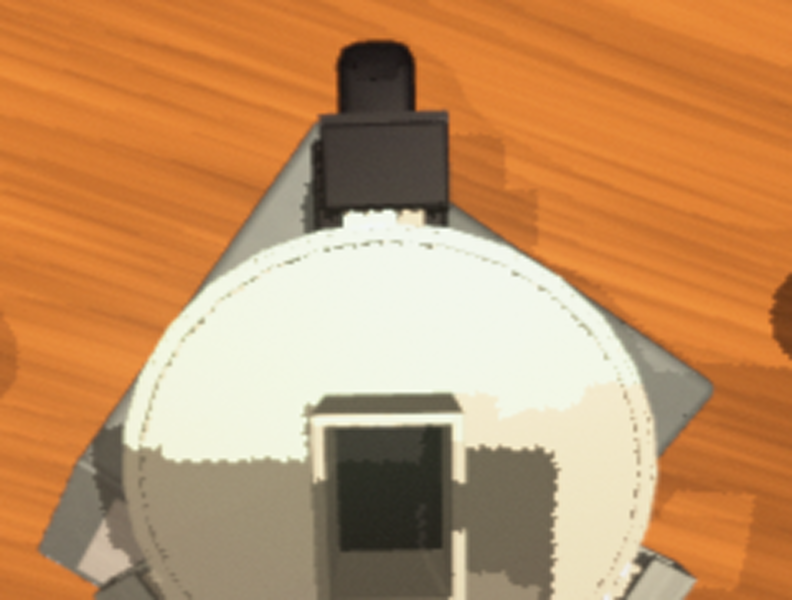

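The lid is home: in the crop the tongue is centred under the handle's head (columns 385 and 385.5). The hard stop showed up at 1.9 N m. The gripper is released and clear. Next I'll look at the switch from the front.

```bash
python3 -m pendant '[[[0,0,0,-0.18],[0,0,0,-0.18],[0,0,0,-0.18],[0,0,0,-0.18],[0,0,0,-0.18],[0,0,0,-0.18],[0,0,0,-0.18],[0,0,0,-0.18]]]' >/dev/null; python3 -m pendant '[[[0,0,0,-0.18],[0,0,0,-0.18],[0,0,0,-0.18],[0,0,0,-0.18],[0,0,0,-0.18],[0,0,0,-0.18],[0,0,0,0],[0,0,0,0]]]'; python3 -c "
from h import *
go([.4856,.2666,.26],73.8)"
```

```text
time: 28.62
eef_pos: [0.6187, 0.2272, 0.4014]
eef_rot: [[0.958, -0.002, 0.285], [-0.285, -0.001, 0.958], [-0.002, -1.0, -0.001]]
contact_force: [0.4, -0.8, -0.6]
width: 1.003
delta tool [-0.1386  0.1416 -0.    ] dist 0.1982 az now 73.43 pos [0.6187 0.2272 0.4014]
yaw turn (before shift) rad [np.float64(-6.2897), np.float64(-0.0065), np.float64(6.2767)]
delta in turned frame [-0.1389  0.1414  0.0007]
```

```bash
python3 -m pendant '[[[-0.046,0,0,-0.0065],[-0.046,0,0,0],[-0.046,0,0,0],[0,0.05,0,0],[0,0.05,0,0],[0,0.041,0,0],[0,0,0,0],[0,0,0,0]]]' 0; python3 -c "
from h import *
import json
s=monitor.state();im=snap('wrist','w12');F()
json.dump({k:np.array(v).tolist() for k,v in s.items()},open('w12.json','w'))
cv2.imwrite('pics/w12c.png',cv2.resize(im[90:250,200:440],None,fx=3.3,fy=3.3,interpolation=cv2.INTER_CUBIC))
snap('wrist','w12')
for q in ['switch_grip']:
    r=boxes_of('wrist',q); print(q,[(round(x['confidence'],2),np.round(x['position'],3).tolist()) for x in r[:4]])
"
```

```text
time: 29.62
eef_pos: [0.4872, 0.266, 0.2636]
eef_rot: [[0.961, 0.002, 0.277], [-0.277, 0.001, 0.961], [0.002, -1.0, 0.002]]
contact_force: [-0.5, -0.6, -0.6]
width: 0.215
t 29.68 p [0.4876 0.2662 0.2645] F [ 1.  -0.   0.2] M [-0.01  0.02  0.01] y [ 0.0037  0.0016 -1.    ]
switch_grip [(0.79, [0.486, 0.268, 0.088])]
```

View pics/w12.png

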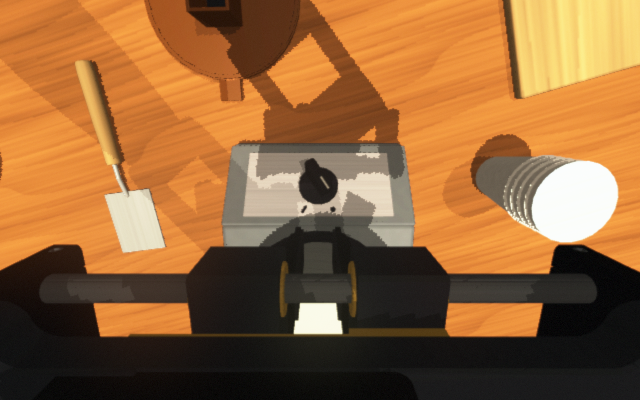

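View pics/w12c.png

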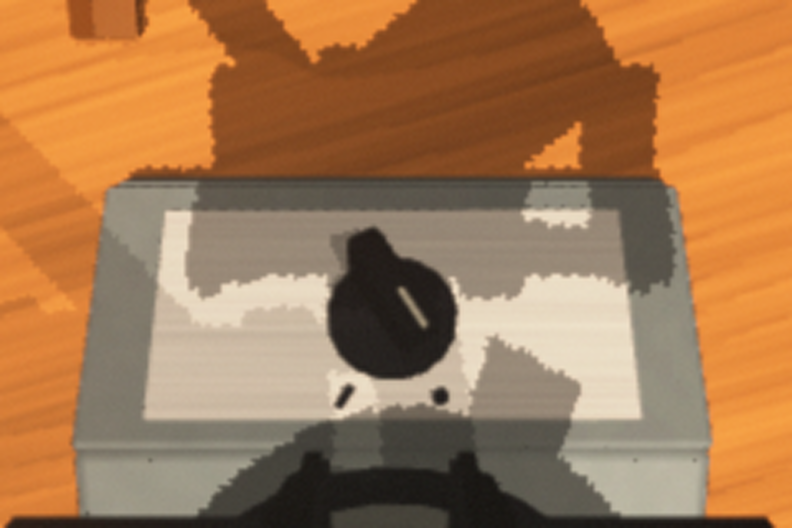

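Run:
```python
from h import *
import json
s=json.load(open('w12.json'));cm=cam('wrist',s);K,Rc,t=cm
def pc(x,y): return (200+(x+.5)/3.3-.5,90+(y+.5)/3.3-.5)
yaw=np.radians(-16.2);Rp=np.array([[np.cos(yaw),-np.sin(yaw),0],[np.sin(yaw),np.cos(yaw),0],[0,0,1]]);o=np.array([.6223,.2293,0])
n=np.array([-np.sin(np.radians(40)),0,np.cos(np.radians(40))])
def hit(uv,out):
    d=np.array([*uv,1])@np.linalg.inv(K).T*[1,-1,-1];d=Rp.T@(Rc@d);t0=Rp.T@(t-o)
    p0=np.array([-.1375,0,.0643])+n*out
    return t0+d*((p0-t0)@n)/(d@n)
for nm,p,out in(('skirt c',(392.5,317.5),.009),('skirtL',(328,317),.009),('skirtR',(457,317),.009),('skirtbot',(392,380),.009),('bartip top L',(347,237),.035),('tip top R',(385,232),.035),('tip bot?',(352,268),.035),('pip',(440,396),0),('bar',(345,396),0),('ridgeL',(75,445),0),('ridgeR',(710,440),0),('frontL',(120,180),0),('frontR',(668,180),0)):
    print(nm,hit(pc(*p),out).round(4))
```

```text
skirt c [-0.1359 -0.0009  0.0774]
skirtL [-0.136  -0.0235  0.0773]
skirtR [-0.136   0.0217  0.0773]
skirtbot [-0.1175 -0.0011  0.0928]
bartip top L [-0.1654 -0.0162  0.0866]
tip top R [-0.1669 -0.0035  0.0853]
tip bot? [-0.1562 -0.0144  0.0943]
pip [-0.1102  0.0156  0.0872]
bar [-0.1101 -0.0174  0.0873]
ridgeL [-0.0962 -0.1087  0.0989]
ridgeR [-0.0977  0.1073  0.0977]
frontL [-0.1792 -0.1052  0.0293]
frontR [-0.1794  0.1051  0.0291]
```

```bash
python3 -c "
from h import *
go([.4456,.2313,.15],73.8);print(monitor.state()['width'])"
```

```text
delta tool [-0.0312  0.1143 -0.0455] dist 0.1269 az now 73.92 pos [0.4877 0.2662 0.2646]
yaw turn (before shift) rad [np.float64(-6.2811), np.float64(0.0021), np.float64(6.2853)]
delta in turned frame [-0.0307  0.1146 -0.0452]
0.09124575119617612
```

```bash
python3 -m pendant '[[[-0.031,0,-0.045,0],[0,0.05,0,0],[0,0.05,0,0],[0,0.014,0,0],[0,0,0,0],[0,0,0,0]]]' 0; python3 -c "
from h import *
go([.4456,.2313,.062],73.8);snap('wrist','w13')"
```

```text
time: 30.52
eef_pos: [0.446, 0.2318, 0.1505]
eef_rot: [[0.961, 0.004, 0.277], [-0.277, 0.002, 0.961], [0.003, -1.0, 0.003]]
contact_force: [-0.1, -0.6, 0.6]
width: 0.004
delta tool [-0.0006  0.0885 -0.0008] dist 0.0885 az now 73.94 pos [0.446  0.2318 0.1505]
yaw turn (before shift) rad [np.float64(-6.2808), np.float64(0.0024), np.float64(6.2856)]
delta in turned frame [-0.0003  0.0885 -0.0006]
```

View pics/w13.png

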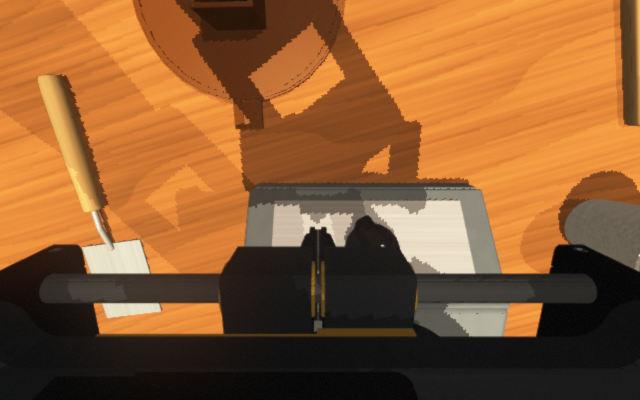

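```bash
python3 -m pendant '[[[0,0.035,0,0],[0,0.03,0,0],[0,0.0225,0,0],[0,0,0,0],[0,0,0,0]]]'; python3 -c "
from h import *
F();go([.4456,.2313,.062],73.8);snap('wrist','w14')"
```

```text
time: 31.2
eef_pos: [0.4457, 0.2316, 0.0621]
eef_rot: [[0.961, 0.003, 0.277], [-0.277, 0.001, 0.961], [0.002, -1.0, 0.002]]
contact_force: [0.3, -0.4, -0.0]
width: 0.004
t 31.2 p [0.4457 0.2316 0.0621] F [ 0.3 -0.4 -0. ] M [-0.01  0.    0.  ] y [ 0.0029  0.0011 -1.    ]
delta tool [ 0.      0.0001 -0.0003] dist 0.0003 az now 73.94 pos [0.4457 0.2316 0.0621]
yaw turn (before shift) rad [np.float64(-6.2807), np.float64(0.0025), np.float64(6.2856)]
delta in turned frame [ 0.      0.0001 -0.0003]
```

View pics/w14.png

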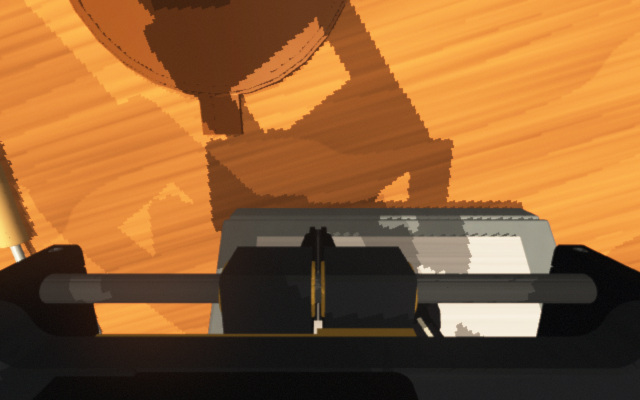

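```bash
python3 -m pendant '[[[0,0,0.005,0],[0,0,0.005,0],[0,0,0.005,0],[0,0,0,0]]]'>/dev/null; python3 -c "
from h import *
F()"; python3 -m pendant '[[[0,0,0.004,0],[0,0,0,0]]]'>/dev/null; python3 -c "
from h import *
F()"; python3 -m pendant '[[[0,0,0.004,0],[0,0,0,0]]]'>/dev/null; python3 -c "
from h import *
F()";python3 -m pendant '[[[0,0,0.004,0],[0,0,0,0]]]'>/dev/null; python3 -c "
from h import *
F()"
```

```text
t 31.75 p [0.4485 0.2459 0.0602] F [-0.3 -0.1  0.8] M [-0.01 -0.05 -0.04] y [ 1.e-04  0.e+00 -1.e+00]
t 32.0 p [0.4495 0.2495 0.0601] F [ 0.1 -0.9 -0.1] M [-0.02  0.04  0.04] y [-1.e-04 -1.e-04 -1.e+00]
t 32.25 p [0.45   0.2525 0.0597] F [-1.6 -3.2  0.8] M [-0.54  0.23 -0.03] y [-0.0017 -0.0018 -1.    ]
t 32.5 p [0.4492 0.2557 0.0584] F [-4.3 -4.3 -0. ] M [-0.79  0.82 -0.05] y [-0.0063 -0.0033 -1.    ]
```

```bash
python3 -m pendant '[[[0,0,0.003,0],[0,0,0,0]]]'>/dev/null; python3 -c "
from h import *
F()"; python3 -m pendant '[[[0,0,0.003,0],[0,0,0,0]]]'>/dev/null; python3 -c "
from h import *
F()"
```

```text
t 32.75 p [0.4512 0.2593 0.0589] F [-2.2 -2.1 -1.7] M [-0.33  0.36  0.02] y [-0.003  -0.0013 -1.    ]
t 33.0 p [0.4546 0.2637 0.061 ] F [-1.1  0.2 -0.1] M [-0.01  0.02 -0.  ] y [ 0.0028  0.0019 -1.    ]
```

```bash
python3 -m pendant '[[[0,0,-0.015,0],[0,0,-0.015,0],[-0.01,-0.04,0,0],[0,-0.06,0,0],[0,-0.06,0,0],[0,-0.045,0,0],[0.03,0,0.045,0],[0,0,0,0]]]'; python3 -c "
from h import *
F();im=snap('wrist','w15')
cv2.imwrite('pics/w15c.png',cv2.resize(im[90:250,200:440],None,fx=3.3,fy=3.3,interpolation=cv2.INTER_CUBIC))"
```

```text
time: 34.0
eef_pos: [0.478, 0.2718, 0.2646]
eef_rot: [[0.961, -0.001, 0.277], [-0.277, -0.0, 0.961], [-0.001, -1.0, -0.0]]
contact_force: [-0.3, -0.5, 0.4]
width: 0.003
t 34.0 p [0.478  0.2718 0.2646] F [-0.3 -0.5  0.4] M [-0.03  0.04 -0.05] y [-6.e-04 -2.e-04 -1.e+00]
```

View pics/w15c.png

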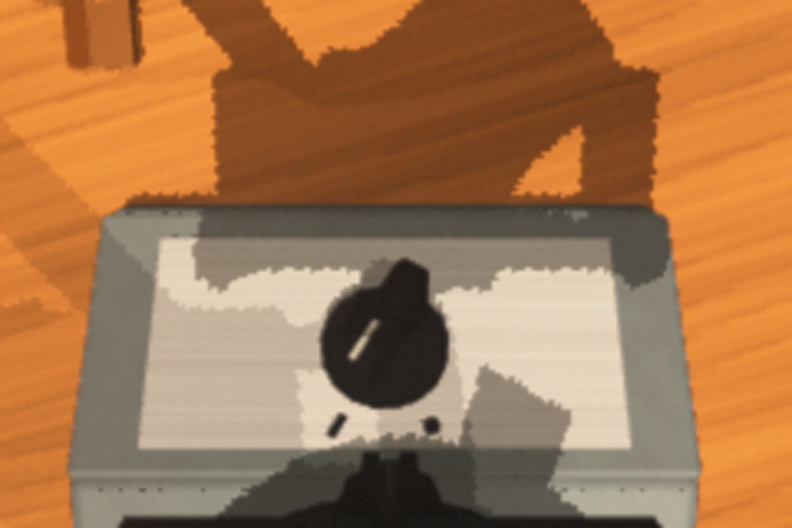

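The pointer is now at the bar mark (crop (345,420)), mirroring its off position. One last check of the lid before handing in.

```bash
python3 -m pendant '[[[0,-0.05,0,0],[0,-0.05,0,0],[0.05,0,0,0],[0.05,0,0,0],[0.05,0,0,0],[0.03,0,0,0],[0,0,0,0],[0,0,0,0]]]' >/dev/null; python3 -c "
from h import *
F();im=snap('wrist','w16');b=snap('scene','s16')
o=np.hstack([cv2.resize(im[40:240,220:420],(400,400)),cv2.resize(b[160:280,340:460],(400,400),interpolation=cv2.INTER_CUBIC)])
cv2.imwrite('pics/f16.png',o)"
```

```text
t 35.05 p [0.6486 0.2214 0.3652] F [-0.2  0.2  0.3] M [-0.02  0.02  0.01] y [-9.e-04  0.e+00 -1.e+00]
```

View pics/f16.png

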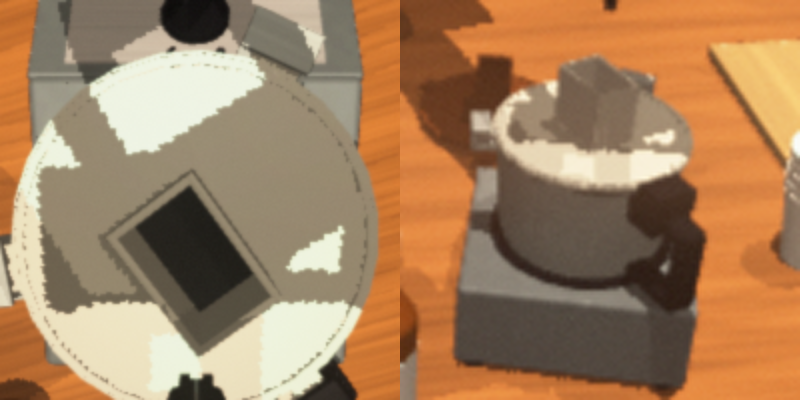

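```bash
python3 -c "
from h import *
print(order.sign_off())"
```

```text
the job is handed in; nothing more can be done
None
```

The lid is on the bowl and locked, and the switch is at on. I handed the job in at about 35 s of robot time.

- **Lid:** I gripped the white lid by its feed tube and set it down with the tongue about 40° anticlockwise of the pocket. The first try hit hard contact about 5 mm above the pressed position, at about 18 N. I lifted it, moved it about 4 mm and tried again. It then went down 5 mm as it should. I turned it clockwise to the hard stop (1.9 N m) and let go.
- **Switch:** I pushed the lower end of its bar sideways with closed fingers until it snapped over.
- **Last checks:** The pictures show the tongue centred under the handle's head, the lugs under the catches, the lid flat and the pointer at the bar mark. The gripper is clear, with force near zero.
- **Not checked:** The interlock and switch joint values can't be read, so both are judged from pictures and forces only. The bowl position from the wrist camera was about 2 mm off from what contact showed. In my pictures the bottle, cups, mug and spatula looked undisturbed, but I didn't measure their positions.

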